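# Chute-angle test: load the tilting pan and hold it at the index

## Task

Run a chute-angle test: pour all eight ceramic spheres from the beaker into the tilting pan of the tester while the pan lies flat, and stand the empty beaker upright back on the worktop. Then lift the pan by the bar at its free end until its rim is in line with the index arm, and finish while still holding it there for the reading: the pan drops if it is let go. Leave the index arm and the other things on the bench where they are.

Things in the scene. Friction and masses are not known exactly. Their poses are not given: they have to be found in the camera images.
- pan (a joint): angle of the tester's pan in rad: 0 lying flat on its rest, growing to 1.3 as its free end is lifted. The pan is an open sheet-steel tray 90 mm wide, 160 mm long, 34 mm deep, walls 3 mm, 0.32 kg. The hinge lies at rim height, so the long rims point straight at the hinge line. The hinge is loose: about 2 N at the bar carries the pan; it falls flat if let go.
- index (a joint): set angle of the index arm in rad, on the same scale and hinge line as the pan: the pan's rim is in line with the index when both values are equal. Between 0.42 and 0.72; clamped, it is not to be moved.
- hinge_axis (a point): middle of the hinge line, 80 mm above the worktop; axes of the tester, which is fixed: x along the hinge to the far side (where the quadrant stands), y from the pan towards its hinge end (the pan lies along -y), z up. The grey base (136 x 235 mm, 22 mm high) reaches 35 mm behind the hinge and 200 mm towards the free end; nothing lies below the lifting bar.
- pan_floor (a point): centre of the pan's inner floor, 100 mm from the hinge and 31 mm below the rim; turns with the pan: its x across the pan (inner half-width 42 mm), y along it towards the hinge (inner half-length 77 mm), z out of the floor towards the open top
- pan_bar (a point): middle of the round steel lifting bar at the free end of the pan: bar 10 mm thick, along the hinge direction, 70 mm clear between its two side arms, 35 mm clear between it and the pan's end wall, 220 mm from the hinge along the pan and 3 mm below the rim line (77 mm above the worktop when the pan is flat); same axes as pan_floor
- index_tip (a point): free tip of the index arm (thin dark steel strip, black clamp knob) that runs out from the hinge on the far side of the pan; 135 mm from the hinge, on its upper, reading edge; y along the arm towards the hinge. Behind it a 4 mm aluminium quadrant band with tick marks stands 63 mm to the +x side of the pan's middle line, 79 to 101 mm from the hinge, up to 170 mm above the worktop.
- beaker: clear glass beaker, 57 mm wide at the rim, 52 mm at the foot, 73 mm tall, wall 3 mm, 35 g; origin at the middle of its underside, z up through the mouth. Holds the eight spheres at the start, in two layers up to about 35 mm; they run out once it is tipped some 15 to 30 degrees past level, palm clear of the mouth.
- beaker_mid (a point): the same beaker: point on its axis half-way up (36.5 mm above the underside)
- sphere0_center (a point): centre of white ceramic sphere 1 of 8, 15 mm in diameter, 10 g, glazed and slippery: it rolls freely
- sphere1_center (a point): centre of white ceramic sphere 2 of 8, 15 mm in diameter, 10 g, glazed and slippery: it rolls freely
- sphere2_center (a point): centre of white ceramic sphere 3 of 8, 15 mm in diameter, 10 g, glazed and slippery: it rolls freely
- sphere3_center (a point): centre of white ceramic sphere 4 of 8, 15 mm in diameter, 10 g, glazed and slippery: it rolls freely
- sphere4_center (a point): centre of white ceramic sphere 5 of 8, 15 mm in diameter, 10 g, glazed and slippery: it rolls freely
- sphere5_center (a point): centre of white ceramic sphere 6 of 8, 15 mm in diameter, 10 g, glazed and slippery: it rolls freely
- sphere6_center (a point): centre of white ceramic sphere 7 of 8, 15 mm in diameter, 10 g, glazed and slippery: it rolls freely
- sphere7_center (a point): centre of white ceramic sphere 8 of 8, 15 mm in diameter, 10 g, glazed and slippery: it rolls freely
- bottle_amber: bystander, brown reagent bottle 58 mm wide, 122 mm tall; origin at the middle of its underside; leave it alone
- vial: bystander, small capped sample vial 23 mm wide, 48 mm tall; origin at the middle of its underside; leave it alone
- stopper: bystander, brown-red rubber stopper 32 mm wide, 27 mm tall; origin at the middle of its underside; leave it alone
- tweezers: bystander, steel tweezers 130 mm long, lying flat; origin at the middle of its underside; leave it alone
- bottle_white: bystander, white plastic bottle 48 mm wide, 100 mm tall; origin at the middle of its underside; leave it alone
- tube_rack: bystander, fixed: beech test-tube rack with five glass tubes, 60 mm deep (x), 408 mm long (y), tubes up to 150 mm high; origin under its middle
- wash_bottle: bystander, fixed: white wash bottle with red cap and bent spout, 63 x 98 mm, 195 mm tall; origin under its middle
- pipette_bulb: bystander, fixed: red rubber ball, 62 mm wide, 57 mm high; origin under its middle
There are look-alikes about, which are no part of the job. Leave any blue look-alike of the beaker alone.

How it is judged:
On the way, in this order (a step that is already met when the one before it is completed fails the run):
1. the beaker is tipped above the pan, which lies flat (angle between beaker_mid's own z axis and vertical above 0.9 rad and height (world z) of beaker_mid above 0.08 m and horizontal distance between beaker_mid and pan_floor below 0.2 m and value of joint pan below 0.06 rad).
2. all eight spheres lie in the pan, which is still flat (x of sphere0_center in the frame of pan_floor between -0.045 and 0.045 m and y of sphere0_center in the frame of pan_floor between -0.08 and 0.08 m and z of sphere0_center in the frame of pan_floor between 0 and 0.034 m and x of sphere1_center in the frame of pan_floor between -0.045 and 0.045 m and y of sphere1_center in the frame of pan_floor between -0.08 and 0.08 m and z of sphere1_center in the frame of pan_floor between 0 and 0.034 m and x of sphere2_center in the frame of pan_floor between -0.045 and 0.045 m and y of sphere2_center in the frame of pan_floor between -0.08 and 0.08 m and z of sphere2_center in the frame of pan_floor between 0 and 0.034 m and x of sphere3_center in the frame of pan_floor between -0.045 and 0.045 m and y of sphere3_center in the frame of pan_floor between -0.08 and 0.08 m and z of sphere3_center in the frame of pan_floor between 0 and 0.034 m and x of sphere4_center in the frame of pan_floor between -0.045 and 0.045 m and y of sphere4_center in the frame of pan_floor between -0.08 and 0.08 m and z of sphere4_center in the frame of pan_floor between 0 and 0.034 m and x of sphere5_center in the frame of pan_floor between -0.045 and 0.045 m and y of sphere5_center in the frame of pan_floor between -0.08 and 0.08 m and z of sphere5_center in the frame of pan_floor between 0 and 0.034 m and x of sphere6_center in the frame of pan_floor between -0.045 and 0.045 m and y of sphere6_center in the frame of pan_floor between -0.08 and 0.08 m and z of sphere6_center in the frame of pan_floor between 0 and 0.034 m and x of sphere7_center in the frame of pan_floor between -0.045 and 0.045 m and y of sphere7_center in the frame of pan_floor between -0.08 and 0.08 m and z of sphere7_center in the frame of pan_floor between 0 and 0.034 m and value of joint pan below 0.06 rad), for 0.2 s.
3. the beaker stands upright on the worktop, let go, with all spheres in the flat pan (all of step 2 and height (world z) of beaker_mid between 0.031 and 0.042 m and angle between beaker_mid's own z axis and vertical below 0.15 rad and contact force between each of the fingers, pan and beaker below 0.05 N and linear speed of beaker below 0.03 m/s), for 0.2 s.
At the end, for the whole second after the job is handed in: Pan rim within 0.05 rad (3 degrees) of the index arm, still, held by the fingers (over 0.5 N) and by nothing else; all eight spheres inside the pan; the beaker upright (within 0.15 rad) and at rest on the worktop, touched by neither fingers nor pan (angle between the y axis of pan_floor and the y axis of index_tip, either way round below 0.05 rad and velocity of joint pan between -0.05 and 0.05 rad/s and contact force between the fingers and pan above 0.5 N and x of sphere0_center in the frame of pan_floor between -0.045 and 0.045 m and y of sphere0_center in the frame of pan_floor between -0.08 and 0.08 m and z of sphere0_center in the frame of pan_floor between 0 and 0.034 m and x of sphere1_center in the frame of pan_floor between -0.045 and 0.045 m and y of sphere1_center in the frame of pan_floor between -0.08 and 0.08 m and z of sphere1_center in the frame of pan_floor between 0 and 0.034 m and x of sphere2_center in the frame of pan_floor between -0.045 and 0.045 m and y of sphere2_center in the frame of pan_floor between -0.08 and 0.08 m and z of sphere2_center in the frame of pan_floor between 0 and 0.034 m and x of sphere3_center in the frame of pan_floor between -0.045 and 0.045 m and y of sphere3_center in the frame of pan_floor between -0.08 and 0.08 m and z of sphere3_center in the frame of pan_floor between 0 and 0.034 m and x of sphere4_center in the frame of pan_floor between -0.045 and 0.045 m and y of sphere4_center in the frame of pan_floor between -0.08 and 0.08 m and z of sphere4_center in the frame of pan_floor between 0 and 0.034 m and x of sphere5_center in the frame of pan_floor between -0.045 and 0.045 m and y of sphere5_center in the frame of pan_floor between -0.08 and 0.08 m and z of sphere5_center in the frame of pan_floor between 0 and 0.034 m and x of sphere6_center in the frame of pan_floor between -0.045 and 0.045 m and y of sphere6_center in the frame of pan_floor between -0.08 and 0.08 m and z of sphere6_center in the frame of pan_floor between 0 and 0.034 m and x of sphere7_center in the frame of pan_floor between -0.045 and 0.045 m and y of sphere7_center in the frame of pan_floor between -0.08 and 0.08 m and z of sphere7_center in the frame of pan_floor between 0 and 0.034 m and height (world z) of beaker_mid between 0.031 and 0.042 m and angle between beaker_mid's own z axis and vertical below 0.15 rad and contact force between each of the fingers, pan and beaker below 0.05 N and linear speed of beaker below 0.03 m/s); the arm keeps its last pose, push and grip.
It fails at once if the index arm is pushed out of its setting (tip moved over 10 mm) (distance of index_tip from where it was at the start of the episode above 0.01 m).
It fails at once if a bystander is displaced by more than 20 mm (distance of any of bottle_amber, vial, stopper, tweezers, bottle_white from where it was at the start of the episode above 0.02 m).
It also fails if it takes over 72 s, if anything falls off the work surface, if the arm or the gripper's body presses on something with over 40 N, if the wrist force passes 120 N, or if a joint passes its speed limit or range.

## Robot

A 6-joint arm with a two-finger parallel gripper is mounted at the origin on a cart in front of the work surface, level with it; the furniture and walls round the work are solid. World frame = base frame: x ahead of the robot, y to its left, z up, the work surface at z = 0. Lengths are in m, angles in rad, forces in N, time in s.
With the tool pointing down it reaches from about 0.325 to 0.9 m from the base axis. Payload 6.1 kg.
Tool frame: the origin (TCP) lies midway between the tips of the shut fingers; the grasp point (between the pads) lies 19 mm behind it (env.pinch_z is the distance from the TCP to the grasp point, in m); z points along the fingers, y is the line along which they close (so a half turn about z gives the same grasp; the last joint's range is limited). The gripper opens to 87 mm and grips with 3 to 60 N. Pads are 19 mm wide; open, the fingers measure 117 mm over their backs; the gripper's body (75 mm by 190 mm) begins 51 mm behind the grasp point.
Start: joints at [1.178, 0.22, 1.526, -0, 1.395, -0.126], TCP at [0.165, 0.603, 0.223] pointing down, gripper open.
Joint ranges: [-2.98, 2.98], [-0.91, 2.08], [0.09, 2.57], [-1.24, 4.39], [0.2, 2.65], [-2.68, 2.68]. Speed limits (rad/s): [2.57, 2.57, 3.01, 3.14, 3.14, 3.14].

## Interface

Orientations are given as a unit quaternion [w, x, y, z].
In Python, from station import sensors, optics, job, env gives the robot as it stands.
- The arm moves only by the tool step_arm, never from a script. Its argument "plan" is a list of rows, each a list of 5 numbers: the gripper command: -1 is shut, 1 is fully open, values between are in proportion, then the shift along the tool's x, y, z in cm, then the turn about the tool's z in degrees. A call has 1 to 10 rows; each row is the pose to reach, as a shift and turn from the pose commanded when the call began, along the tool's axes at that moment; what a row does not reach only later rows make up. A row lasts 1/12 s, in which the tool goes at most 41.7 mm and 7.16 degrees, less where a joint would pass 70% of its speed; a pose out of reach is approached as far as the arm can. A call with a gripper value outside its range is refused whole. The fingers move at their own pace and stop on an object; "grip_force" is the grip in N (left out, the last holds). Time passes only in rows, so rows that repeat a pose let the fingers close. It gives the time, the measured TCP pose, the force, the opening and the grip force at its end, in the units of the state.
- sensors.sense(): the state, without advancing time (a new reading comes with each control period).
- optics.get_image(name): name is "scene" or "top"; returns (picture, depth): 420x560x3 uint8, red, green, blue; 420x560 float32, m along the optical axis (not along the pixel's ray), 0 where there is no reading.
- optics.camera_info(name): a dict with "intrinsics" (3x3 intrinsics, pixels), "world_from_camera" (4x4, takes a point from camera to world coordinates). Camera axes: x right, y up, looking along -z (the intrinsics and any distortion apply to the point x, -y, -z); pixel columns grow to the right and rows downward; lengths in m; the calibration is good to about 2 mm. A picture is of the moment at which its call begins. camera_info takes no time and is no camera call.
- job.job_done(): hands the job in; it is judged then, once.
The state is a dict: "clock": time; "q": joint angles; "joint_velocities": joint speeds; "effort": joint torques, N m; "tool_pos": TCP position; "orientation": TCP orientation; "force": force on the tool from outside, world axes, zero at the start; "moment": the same for the moment, N m; "finger_gap": finger opening in m; "gripper_force": force on a finger pad.
Only numpy, scipy, OpenCV 4.12 (cv2) and the standard library are available. Lean on these libraries where they do the work, as an engineer would, in place of code of your own. Each camera call takes 0.05 s, during which the arm holds its last target. There are 200 camera calls.

## Working session

There is one attempt and no reset: what is moved stays moved. The work goes in short steps, Python scripts to look and compute and a tool call to move; the robot and the scene stay as the last step left them, time stands still between calls to the robot, and variables do not carry over. Pictures are saved under pics/ and viewed, at most 10 in all, crops included, and the job is handed in when it is done.

Besides the shell and the picture viewer there is one more tool, called after "Request:" in YAML: its name, and indented under it one key for each argument. step_arm: Moves the arm, as the interface text tells. Its arguments: {"type":"object","properties":{"plan":{"type":"array"},"grip_force":{"type":"number"}},"required":["plan"]}

```bash
mkdir -p pics; ls
python3 - <<'E'
from station import sensors, optics, job, env
import cv2,numpy as np
print(sensors.sense())
for n in("scene","top"):
    p,d=optics.get_image(n); cv2.imwrite(f"pics/{n}0.png",cv2.cvtColor(p,cv2.COLOR_RGB2BGR)); np.save(f"{n}0.npy",d)
    print(optics.camera_info(n))
E
```

```text
pics
{'clock': 0.0, 'q': array([ 1.17790497e+00,  2.21242816e-01,  1.52762403e+00, -3.09727713e-05,
        1.39469115e+00, -1.26087056e-01]), 'joint_velocities': array([ 9.36892009e-04, -6.86902193e-04, -1.80786142e-05, -7.83309734e-04,
        1.00989353e-05,  1.17062385e-03]), 'effort': array([-4.97296733e-04, -4.94632316e+01, -3.87364697e+01,  6.97022304e-02,
        5.76068962e-02, -1.78382179e-04]), 'tool_pos': array([0.16454523, 0.6023005 , 0.22142008]), 'orientation': array([-2.37405782e-04,  1.33004060e-01,  9.91115005e-01, -9.53680460e-04]), 'force': array([ 0.5168142 , -0.00325939,  0.64202304]), 'moment': array([0.01715691, 0.00991919, 0.03180862]), 'gripper_force': 0.0, 'finger_gap': 0.08724507761783175}
{'intrinsics': array([[414.39496187,   0.        , 279.18629416],
       [  0.        , 414.39496187, 206.88839471],
       [  0.        ,   0.        ,   1.        ]]), 'world_from_camera': array([[ 0.86237109,  0.26017438, -0.43431025, -0.08333745],
       [-0.50586401,  0.4081786 , -0.75992884, -0.95379673],
       [-0.02043787,  0.87504258,  0.48361428,  0.75384919],
       [ 0.        ,  0.        ,  0.        ,  1.        ]])}
{'intrinsics': array([[417.31948477,   0.        , 283.62294676],
       [  0.        , 417.31948477, 212.46306763],
       [  0.        ,   0.        ,   1.        ]]), 'world_from_camera': array([[-0.00799976,  0.98766335, -0.15638772,  0.29127527],
       [-0.99989663, -0.00976928, -0.01054957,  0.0496715 ],
       [-0.01194722,  0.15628716,  0.9876394 ,  1.4391215 ],
       [ 0.        ,  0.        ,  0.        ,  1.        ]])}
```

View pics/scene0.png

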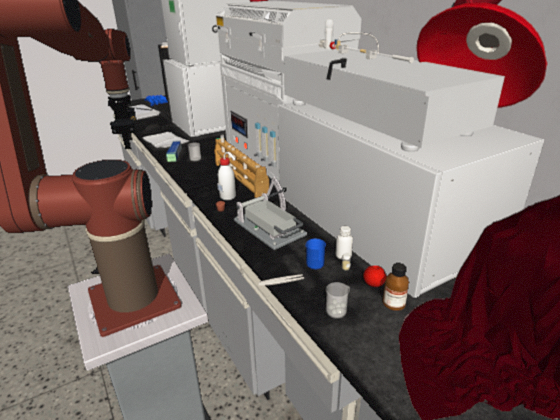

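View pics/top0.png

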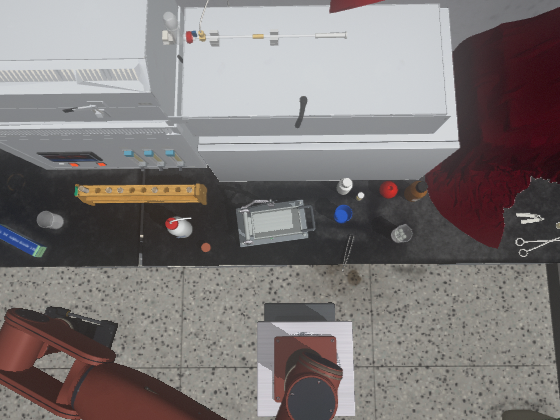

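The scene picture shows the beaker with its spheres at about (337,300), a blue look-alike at (316,253) and the tester at (270,220). In the top picture the beaker is at (401,233) and the tester at (275,222), with its bar at the right end near (313,218). I'll look closer and measure.

```bash
cat > h.py <<'E'
import numpy as np,cv2
from station import sensors, optics
def world(n,uv,d=None,z=None):
    c=optics.camera_info(n);K=c["intrinsics"];T=c["world_from_camera"]
    uv=np.atleast_2d(uv).astype(float)
    r=np.c_[(uv[:,0]-K[0,2])/K[0,0],-(uv[:,1]-K[1,2])/K[1,1],-np.ones(len(uv))]@T[:3,:3].T
    s=d if z is None else (z-T[2,3])/r[:,2]
    return T[:3,3]+r*np.reshape(s,(-1,1))
def cloud(n,d):
    v,u=np.mgrid[:420,:560];return world(n,np.c_[u.ravel(),v.ravel()],d.ravel()).reshape(420,560,3)
def pix(n,P):
    c=optics.camera_info(n);K=c["intrinsics"];T=c["world_from_camera"]
    p=(np.atleast_2d(P)-T[:3,3])@T[:3,:3];p=p*[1,-1,-1];q=p@K.T;return q[:,:2]/q[:,2:]
E
python3 - <<'E'
from h import *
t=cv2.imread("pics/top0.png");s=cv2.imread("pics/scene0.png")
a=cv2.resize(t[185:260,230:430],None,fx=4,fy=4,interpolation=cv2.INTER_CUBIC)
b=cv2.resize(s[170:250,225:325],None,fx=8,fy=8,interpolation=cv2.INTER_CUBIC)
cv2.imwrite("pics/c1.png",a);cv2.imwrite("pics/c2.png",b[:600])
C=cloud("top",np.load("top0.npy"))
np.set_printoptions(precision=3,suppress=True)
S=cloud("scene",np.load("scene0.npy"))
# beaker region heights
for nm,X,(u0,u1,v0,v1) in(("topbk",C,(388,415,220,247)),("scbk",S,(322,352,280,320)),("blue",C,(332,355,202,226))):
    P=X[v0:v1,u0:u1].reshape(-1,3);P=P[(P[:,2]>.02)&(P[:,2]<.2)];print(nm,len(P),P.min(0),P.max(0),np.median(P,0))
E
```

```text
topbk 215 [ 0.409 -0.354  0.02 ] [ 0.466 -0.3    0.08 ] [ 0.437 -0.335  0.048]
scbk 598 [ 0.408 -0.355  0.02 ] [ 0.466 -0.298  0.075] [ 0.435 -0.33   0.052]
blue 127 [ 0.474 -0.159  0.021] [ 0.532 -0.105  0.078] [ 0.51  -0.137  0.06 ]
```

View pics/c1.png

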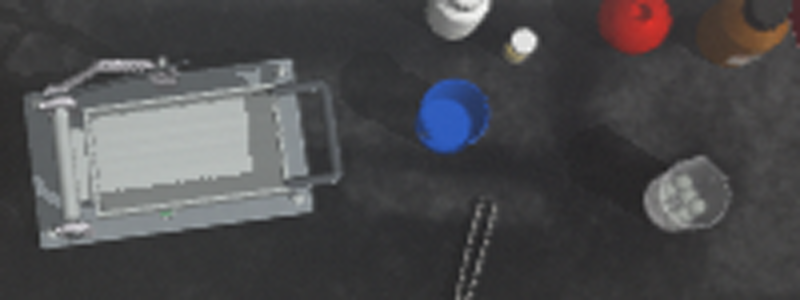

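View pics/c2.png

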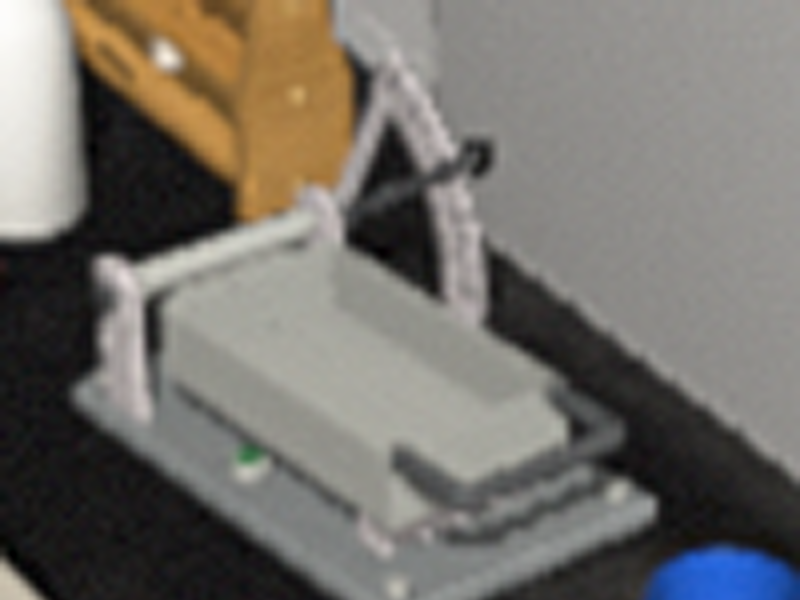

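The crops show the pan with its bar on the right (end corners at c1 (322,85) and (340,180)). The base corners are at (28,95), (290,60), (312,212) and (42,247). The dark index arm runs from c2 (345,215) to (490,155). Next I'll work out the tester pose and the index angle.

Run:
```python
from h import *
np.set_printoptions(precision=4,suppress=True)
f=lambda a:np.array(a)/4.+[230,185]
B=world("top",f([(28,95),(290,60),(312,212),(42,247)]),z=.022)
bar=world("top",f([(318,85),(338,180)]),z=.079)
print(B,bar)
C=cloud("top",np.load("top0.npy"));S=cloud("scene",np.load("scene0.npy"))
A=np.r_[C[185:260,228:325].reshape(-1,3),S[170:250,225:325].reshape(-1,3)]
m=(A[:,2]>.017)&(A[:,2]<.027)&(A[:,0]<.62)
r=cv2.minAreaRect((A[m][:,:2]*1000).astype(np.float32));print("base rect",r,cv2.boxPoints(r))
m=(A[:,2]>.072)&(A[:,2]<.088)&(A[:,0]<.62)
P=A[m];r2=cv2.minAreaRect((P[:,:2]*1000).astype(np.float32));print("z80 rect",r2,len(P))
# tester frame from base rect: long axis
bx=cv2.boxPoints(r)/1000;e=[bx[(i+1)%4]-bx[i] for i in range(4)]
l=max(e,key=np.linalg.norm);y=l/np.linalg.norm(l);y=y*np.sign(y[1]);x=np.array([y[1],-y[0]])
c=np.array(r[0])/1000;h=c+y*(.1175-.035)
print("yaxis",y,"xaxis",x,"hinge",h,"bar",h-.22*y,"floor",h-.1*y)
L=np.c_[(A[:,:2]-h)@x,(A[:,:2]-h)@y,A[:,2]-.08]
np.save("L.npy",L)
for lo,hi in((.045,.05),(.05,.055),(.055,.06),(.06,.065),(.065,.07)):
    m=(L[:,0]>lo)&(L[:,0]<hi)&(L[:,2]>.0)&(L[:,2]<.12)&(L[:,1]<-.01)&(L[:,1]>-.2);Q=L[m]
    print(lo,len(Q));print(Q[np.argsort(Q[:,1])][::max(1,len(Q)//14)])
```

```text
[[ 0.5302  0.2255  0.022 ]
 [ 0.5586 -0.0007  0.022 ]
 [ 0.4269 -0.0174  0.022 ]
 [ 0.3992  0.2123  0.022 ]] [[ 0.5266 -0.0215  0.079 ]
 [ 0.4475 -0.0365  0.079 ]]
base rect ((505.20587158203125, 285.616943359375), (622.026611328125, 189.43321228027344), 82.30147552490234) [[369.6794  -9.9048]
 [557.4052 -35.2814]
 [640.7323 581.1387]
 [453.0065 606.5153]]
z80 rect ((489.1850280761719, 157.72003173828125), (627.5439453125, 180.85313415527344), 80.91146087646484) 1229
yaxis [0.134 0.991] xaxis [ 0.991 -0.134] hinge [0.5163 0.3674] bar [0.4868 0.1494] floor [0.5029 0.2683]
0.045 15
[[ 0.0472 -0.0278  0.0331]
 [ 0.0464 -0.0271  0.0122]
 [ 0.0475 -0.0233  0.0062]
 [ 0.048  -0.0231  0.0144]
 [ 0.0493 -0.0227  0.0389]
 [ 0.0478 -0.0217  0.0012]
 [ 0.0496 -0.0201  0.0253]
 [ 0.0452 -0.02    0.0178]
 [ 0.0495 -0.0198  0.0211]
 [ 0.0495 -0.0194  0.0167]
 [ 0.0473 -0.0169  0.037 ]
 [ 0.046  -0.0164  0.0078]
 [ 0.0471 -0.0163  0.0285]
 [ 0.0475 -0.0138  0.019 ]
 [ 0.0485 -0.0114  0.022 ]]
0.05 11
[[ 0.0542 -0.0277  0.0109]
 [ 0.051  -0.0267  0.0195]
 [ 0.0505 -0.0263  0.0068]
 [ 0.0519 -0.0251 
[... 362 characters left out ...]
.0329]
 [ 0.0569 -0.0193  0.0026]
 [ 0.0583 -0.0187  0.0273]
 [ 0.0591 -0.0176  0.035 ]]
0.06 13
[[ 0.064  -0.0239  0.0158]
 [ 0.0601 -0.0237  0.0164]
 [ 0.0646 -0.0232  0.0237]
 [ 0.0608 -0.0227  0.0242]
 [ 0.0612 -0.022   0.028 ]
 [ 0.0646 -0.0217  0.0105]
 [ 0.0619 -0.0206  0.0315]
 [ 0.0647 -0.0205  0.0016]
 [ 0.0621 -0.0204  0.0355]
 [ 0.065  -0.0202  0.0056]
 [ 0.0617 -0.0195  0.0186]
 [ 0.061  -0.0194  0.0019]
 [ 0.0621 -0.0166  0.0047]]
0.065 9
[[ 0.068  -0.0232  0.0063]
 [ 0.0656 -0.0219  0.0355]
 [ 0.0688 -0.0215  0.0096]
 [ 0.0698 -0.0202  0.0215]
 [ 0.0696 -0.0202  0.0173]
 [ 0.066  -0.0199  0.0263]
 [ 0.0662 -0.0198  0.0304]
 [ 0.0699 -0.0189  0.0125]
 [ 0.0664 -0.0177  0.017 ]]
```

Run:
```python
from h import *
from scipy.optimize import least_squares
np.set_printoptions(precision=4,suppress=True)
C=cloud("top",np.load("top0.npy"));S=cloud("scene",np.load("scene0.npy"))
A=np.r_[C[185:260,228:325].reshape(-1,3),S[170:250,225:325].reshape(-1,3)]
A=A[(A[:,0]<.6)&(A[:,0]>.37)&(A[:,1]<.25)&(A[:,1]>-.06)]
for nm,src in(("both",A),):
  for lo,hi,ymax in((.017,.027,.25),(.070,.084,.14)):
    m=(src[:,2]>lo)&(src[:,2]<hi)&(src[:,1]<ymax)
    r=cv2.minAreaRect((src[m][:,:2]*1000).astype(np.float32));print(nm,lo,m.sum(),r);print(cv2.boxPoints(r))
y=np.array([-.122,.9925]);x=np.array([.9925,.122]);h=np.array([.4686,.1868])
L=np.c_[(A[:,:2]-h)@x,(A[:,:2]-h)@y,A[:,2]-.08]
for z0,z1 in((-.008,.006),):   # rim-level points: side walls, bar
    m=(L[:,2]>z0)&(L[:,2]<z1)
    for a,b in((-.235,-.21),(-.205,-.185),(-.175,-.1),(-.1,-.03),(-.02,.02)):
        q=L[m&(L[:,1]>a)&(L[:,1]<b)]
        if len(q): print(a,b,len(q),np.sort(q[:,0])[[0,1,len(q)//2,-2,-1]],q[:,1].min(),q[:,1].max())
m=(L[:,2]>.015)&(L[:,0]>.03)&(L[:,1]<-.02)
Q=L[m];print(len(Q));print(Q[np.argsort(Q[:,1])])
```

```text
both 0.017 1500 ((481.29510498046875, 106.04655456542969), (138.87655639648438, 238.62960815429688), 7.113049507141113)
[[397.6168 215.8447]
 [427.1657 -20.9483]
 [564.9734  -3.7516]
 [535.4246 233.0415]]
both 0.07 634 ((485.9983215332031, 51.72004699707031), (112.41234588623047, 180.5936737060547), 2.9998645782470703)
[[425.1436 138.9517]
 [434.5947 -41.3945]
 [546.853  -35.5116]
 [537.4019 144.8346]]
-0.235 -0.21 156 [-0.0475 -0.0475 -0.0081  0.0361  0.0361] -0.22597052810125798 -0.21064024611297166
-0.205 -0.185 61 [-0.0494 -0.0487  0.0293  0.0392  0.0392] -0.20441145478869674 -0.1851112686533431
-0.175 -0.1 160 [-0.0513 -0.0509 -0.0224  0.0422  0.0431] -0.17495515105923845 -0.10119411620145856
-0.1 -0.03 143 [-0.0512 -0.0509  0.0371  0.0598  0.0601] -0.09955998340622814 -0.030918485523170194
-0.02 0.02 330 [-0.0677 -0.0666 -0.0057  0.0584  0.0588] -0.019978377706539357 0.017786060989088495
290
[[ 0.0525 -0.1087  0.0757]
 [ 0.0531 -0.1071  0.0751]
 [ 0.054  -0.104   0.0723]
 [ 0.0543 -0.101   0.0723]
 [ 0.0544 -0.1009  0.0726]
 [ 0.052  -0.0974  0.0706]
 [ 0.0532 -0.0969  0.0674]

[... 6941 characters left out ...]
 0.0531 -0.0302  0.0235]
 [ 0.0575 -0.0299  0.0556]
 [ 0.0578 -0.0297  0.0592]
 [ 0.0585 -0.0296  0.0777]
 [ 0.0525 -0.0293  0.0225]
 [ 0.0587 -0.0291  0.07  ]
 [ 0.0584 -0.029   0.0625]
 [ 0.0581 -0.0284  0.0697]
 [ 0.0557 -0.0277  0.0658]
 [ 0.0594 -0.0271  0.0502]
 [ 0.0557 -0.027   0.0627]
 [ 0.0541 -0.0268  0.0171]
 [ 0.0546 -0.0266  0.0177]
 [ 0.0552 -0.0264  0.0518]
 [ 0.0572 -0.0246  0.0575]
 [ 0.0571 -0.0245  0.0499]
 [ 0.0581 -0.0239  0.0555]
 [ 0.0574 -0.0236  0.0418]
 [ 0.058  -0.0234  0.053 ]
 [ 0.0558 -0.0232  0.051 ]
 [ 0.0515 -0.023   0.019 ]
 [ 0.0531 -0.0223  0.0156]
 [ 0.0594 -0.0207  0.0362]
 [ 0.0589 -0.0206  0.0537]
 [ 0.0598 -0.0205  0.0437]
 [ 0.056  -0.0201  0.0518]]
```

```bash
cat >> h.py <<'E'
from scipy.spatial.transform import Rotation as R
H=np.array([.4636,.1862]);TY=np.array([-.122,.9925]);TX=np.array([.9925,.122])
def rows(wps):
    """wps: (grasp-or-TCP world pos, tool-y angle deg) -> rows cm/deg from the present pose"""
    s=sensors.sense();q=s["orientation"];M=R.from_quat([*q[1:],q[0]]).as_matrix()
    a0=np.degrees(np.arctan2(M[1,1],M[0,1]))
    print("t",round(s["clock"],2),"tcp",s["tool_pos"].round(4),"yang",a0.round(1),"zax",M[:,2].round(3),"gap",round(s["finger_gap"],4),"F",s["force"].round(2),s["gripper_force"])
    for p,a in wps:
        d=M.T@(np.array(p)-s["tool_pos"])*100
        t=-((a-a0+180)%360-180)
        print(d.round(2),round(t,1))
E
python3 - <<'E'
from h import *
rows([((.33,.2,.25),5),((.45,-.18,.2),-70)])
E
```

```text
t 0.1 tcp [0.1646 0.6024 0.2215] yang 74.7 zax [-0.001 -0.002 -1.   ] gap 0.0866 F [0.14 0.04 0.44] 0.0
[-26.56 -34.46  -2.79] 69.7
[-48.16 -67.94   2.26] 144.7
```

Request:
step_arm:
  plan:
    - [1,-26.5,-34.5,-2.8,70]
    - [1,-26.5,-34.5,-2.8,70]
    - [1,-26.5,-34.5,-2.8,70]
    - [1,-26.5,-34.5,-2.8,70]
    - [1,-26.5,-34.5,-2.8,70]
    - [1,-26.5,-34.5,-2.8,70]
    - [1,-26.5,-34.5,-2.8,70]
    - [1,-26.5,-34.5,-2.8,70]
    - [1,-26.5,-34.5,-2.8,70]
    - [1,-26.5,-34.5,-2.8,70]
  grip_force: 8

```text
clock: 0.93
tool_pos: [0.3221, 0.2162, 0.2492]
orientation: [0.0, 0.679, 0.734, 0.0]
force: [1.1, -0.2, -0.2]
finger_gap: 0.0867
gripper_force: 0.0
```

```bash
python3 -c "
from h import *
rows([((.42,-.15,.2),-70),((.437,-.3265,.15),-83)])"
```

```text
t 0.93 tcp [0.3221 0.2162 0.2492] yang 4.4 zax [ 0.  0. -1.] gap 0.0867 F [ 1.12 -0.22 -0.21] 0.0
[-37.26   6.96   4.92] 74.4
[-54.99   7.3    9.92] 87.4
```

Request:
step_arm:
  plan:
    - [1,-36,6.5,5,74]
    - [1,-36,6.5,5,74]
    - [1,-36,6.5,5,74]
    - [1,-36,6.5,5,74]
    - [1,-36,6.5,5,74]
    - [1,-36,6.5,5,74]
    - [1,-36,6.5,5,74]
    - [1,-36,6.5,5,74]
    - [1,-36,6.5,5,74]
    - [1,-36,6.5,5,74]

```text
clock: 1.77
tool_pos: [0.4166, -0.1407, 0.1981]
orientation: [0.001, 0.981, 0.195, -0.001]
force: [-1.0, 0.5, 0.5]
finger_gap: 0.0869
gripper_force: 0.0
```

```bash
python3 -c "
from h import *
rows([((.437,-.3265,.14),-83)])"
```

```text
t 1.77 tcp [ 0.4166 -0.1407  0.1981] yang -67.6 zax [-0.001 -0.002 -1.   ] gap 0.0869 F [-0.98  0.52  0.45] 0.0
[-5.2  17.95  5.83] 15.4
```

Request:
step_arm:
  plan:
    - [1,-5.2,17.3,5.8,14]
    - [1,-5.2,17.3,5.8,14]
    - [1,-5.2,17.3,5.8,14]
    - [1,-5.2,17.3,5.8,14]
    - [1,-5.2,17.3,5.8,14]
    - [1,-5.2,17.3,5.8,14]
    - [1,-5.2,17.3,5.8,14]
    - [1,-5.2,17.3,5.8,14]

```text
clock: 2.43
tool_pos: [0.4362, -0.3142, 0.1409]
orientation: [-0.001, 0.997, 0.079, -0.0]
force: [-0.2, 0.1, -0.6]
finger_gap: 0.0869
gripper_force: 0.0
```

```bash
python3 -c "
from h import *
rows([((.437,-.3265,.035+.0-.019),-83),((.437,-.3265,.036-.019),-83)])
p,d=optics.get_image('scene');cv2.imwrite('pics/s1.png',cv2.resize(p[220:330,280:400,::-1],None,fx=5,fy=5,interpolation=2))
S=cloud('scene',d)[275:322,318:356].reshape(-1,3);S=S[(S[:,2]>.02)&(S[:,2]<.08)];print(S.min(0),S.max(0))
"
```

```text
t 2.43 tcp [ 0.4362 -0.3142  0.1409] yang -80.9 zax [-0.001  0.001 -1.   ] gap 0.0869 F [-0.24  0.14 -0.55] 0.0
[-0.11  1.24 12.49] 2.1
[-0.11  1.24 12.39] 2.1
[ 0.40857744 -0.35610352  0.02071102] [ 0.46734654 -0.29814662  0.07648176]
```

View pics/s1.png

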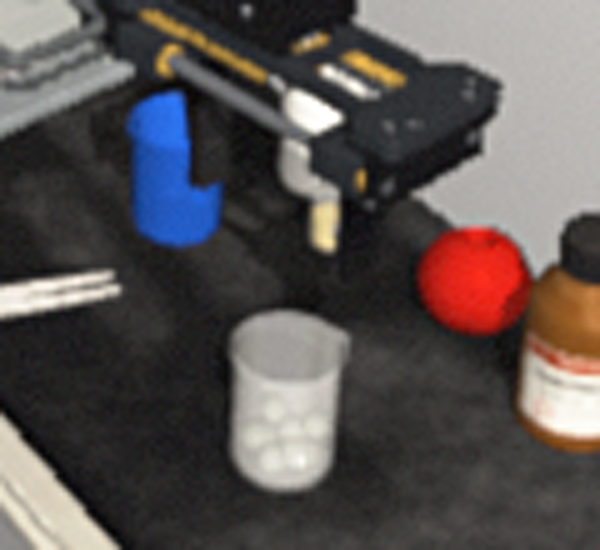

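Request:
step_arm:
  plan:
    - [1,0,1.0,4,2]
    - [1,0,1.0,6,2]
    - [1,0,1.0,6,2]
    - [1,0,1,6,2]

```text
clock: 2.82
tool_pos: [0.4377, -0.323, 0.081]
orientation: [-0.001, 0.998, 0.063, -0.001]
force: [0.4, -0.1, 1.3]
finger_gap: 0.0865
gripper_force: 0.0
```

```bash
python3 -c "
from h import *
rows([((.437,-.327,.018),-83)])"
```

```text
t 2.82 tcp [ 0.4377 -0.323   0.081 ] yang -82.8 zax [-0.002  0.002 -1.   ] gap 0.0865 F [ 0.45 -0.11  1.28] 0.0
[-0.11  0.4   6.29] 0.2
```

Down, then close.

Request:
step_arm:
  plan:
    - [1,-0.1,0.4,3,0]
    - [1,-0.1,0.4,6.2,0]
    - [1,-0.1,0.4,6.2,0]
    - [1,-0.1,0.4,6.2,0]
    - [-1,-0.1,0.4,6.2,0]
    - [-1,-0.1,0.4,6.2,0]
    - [-1,-0.1,0.4,6.2,0]
    - [-1,-0.1,0.4,6.2,0]

```text
clock: 3.48
tool_pos: [0.4387, -0.3298, 0.0212]
orientation: [0.001, 0.998, 0.062, 0.001]
force: [-0.0, 0.4, 0.6]
finger_gap: 0.0678
gripper_force: 0.0
```

```bash
python3 -c "
from h import *
rows([((.437,-.327,.12),-83),((.38,-.1,.15),-83)])"
```

```text
t 3.48 tcp [ 0.4387 -0.3298  0.0212] yang -82.9 zax [ 0.002 -0.002 -1.   ] gap 0.0678 F [-0.01  0.43  0.56] 0.0
[-0.11 -0.28 -9.88] 0.1
[ -2.96 -23.5  -12.95] 0.1
```

Request:
step_arm:
  plan:
    - [-1,0,0,0.3,0]
    - [-1,0,0,0.3,0]
    - [-1,0,0,0.3,0]
    - [-1,0,0,0.3,0]
    - [-1,0,0,0.3,0]
    - [-1,0,0,0.3,0]

```text
clock: 3.98
tool_pos: [0.4377, -0.3288, 0.0164]
orientation: [-0.0, 0.998, 0.062, 0.0]
force: [-0.5, 1.7, 2.8]
finger_gap: 0.0552
gripper_force: 7.9
```

```bash
python3 -c "
from h import *
rows([((.437,-.327,.12),-83),((.38,-.1,.15),-83)])"
```

```text
t 3.98 tcp [ 0.4377 -0.3288  0.0164] yang -82.9 zax [ 0.  0. -1.] gap 0.0552 F [-0.47  1.74  2.8 ] 7.915836843581019
[ -0.05  -0.19 -10.36] 0.1
[ -2.9  -23.42 -13.35] 0.1
```

Request:
step_arm:
  plan:
    - [-1,0,0,-2,0]
    - [-1,0,0,-4.5,0]
    - [-1,0,-1,-7,0]
    - [-1,0,-3,-9.5,0]
    - [-1,0,-6,-11,0]
    - [-1,-0.5,-9,-11,0]
    - [-1,-1,-12,-11,0]
    - [-1,-1.5,-15,-11,0]
    - [-1,-2,-18,-11,0]
    - [-1,-2.5,-21,-11,0]

```text
clock: 4.82
tool_pos: [0.386, -0.1224, 0.1258]
orientation: [0.0, 0.998, 0.062, -0.0]
force: [0.7, 0.2, -0.3]
finger_gap: 0.0555
gripper_force: 8.0
```

```bash
python3 -c "
from h import *
P=H-.095*TX-.11*TY
rows([((*P,.125),-83),((*P,.09),-83)])"
```

```text
t 4.82 tcp [ 0.386  -0.1224  0.1258] yang -82.9 zax [-0. -0. -1.] gap 0.0555 F [ 0.73  0.18 -0.3 ] 7.9618014412199045
[  1.99 -18.69   0.08] 0.1
[  1.99 -18.69   3.58] 0.1
```

Request:
step_arm:
  plan:
    - [-1,0.5,-3,0,0]
    - [-1,1,-6,0,0]
    - [-1,1.5,-9,0,0]
    - [-1,1.8,-12,0.5,0]
    - [-1,2,-14.5,1.2,0]
    - [-1,2,-16.5,2,0]
    - [-1,2,-17.5,2.6,0]
    - [-1,2,-17.8,2.8,0]
    - [-1,2,-17.8,2.8,0]
    - [-1,2,-17.8,2.8,0]

```text
clock: 5.65
tool_pos: [0.3849, 0.055, 0.0983]
orientation: [0.0, 0.998, 0.062, -0.0]
force: [-0.2, -0.4, -1.1]
finger_gap: 0.0558
gripper_force: 8.0
```

```bash
python3 -c "
from h import *
L=-25;W=[]
for th in(0,15,30,45,60,75,90,100,110,118):
    t=np.radians(th);d=(L*np.sin(t)+27*np.cos(t))/1000;e=(L*np.cos(t)-27*np.sin(t))/1000
    W.append(((*(H+(-.045-d)*TX-.11*TY),.08-e-.019),-83))
rows(W)
p,d=optics.get_image('scene');cv2.imwrite('pics/s2.png',cv2.resize(p[130:260,210:360,::-1],None,fx=4.5,fy=4.5,interpolation=2))
"
```

```text
t 5.65 tcp [0.3849 0.055  0.0983] yang -82.9 zax [-0. -0. -1.] gap 0.0558 F [-0.21 -0.36 -1.11] 7.960252783436772
[ 2.22 -1.06  1.23] 0.1
[ 2.96 -1.05  0.62] 0.1
[ 3.83 -1.05  0.22] 0.1
[ 4.78 -1.05  0.06] 0.1
[ 5.73 -1.05  0.14] 0.1
[ 6.63 -1.05  0.48] 0.1
[ 7.42 -1.05  1.03] 0.1
[ 7.85 -1.05  1.51] 0.1
[ 8.19 -1.05  2.05] 0.1
[ 8.39 -1.05  2.52] 0.1
```

View pics/s2.png

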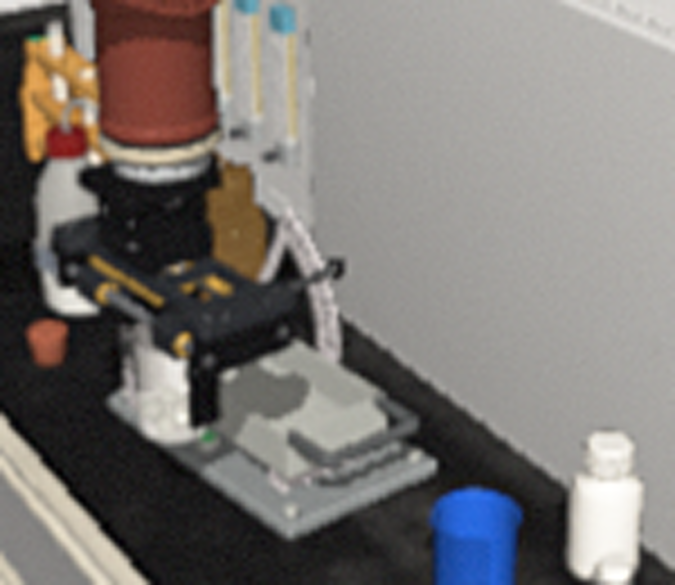

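Request:
step_arm:
  plan:
    - [-1,1,-0.7,1,0]
    - [-1,2,-0.7,1.2,0]
    - [-1,2.5,-0.7,1,0]
    - [-1,3,-0.7,0.6,0]
    - [-1,3.4,-0.7,0.4,0]
    - [-1,3.8,-0.7,0.2,0]
    - [-1,4.3,-0.7,0.1,0]
    - [-1,4.8,-0.7,0.1,0]
    - [-1,5.2,-0.7,0.1,0]
    - [-1,5.7,-0.7,0.1,0]

```text
clock: 6.53
tool_pos: [0.4413, 0.0695, 0.0978]
orientation: [0.0, 0.998, 0.062, 0.0]
force: [-0.8, 0.2, 0.3]
finger_gap: 0.0554
gripper_force: 8.0
```

```bash
cat > w.py <<'E'
from h import *
import sys
L=-25;W=[]
for th in(60,75,90,100,110,118):
    t=np.radians(th);d=(L*np.sin(t)+27*np.cos(t))/1000;e=(L*np.cos(t)-27*np.sin(t))/1000
    W.append(((*(H+(-.045-d)*TX-.11*TY),.08-e-.019),-83))
rows(W)
p,d=optics.get_image('scene');cv2.imwrite(f'pics/{sys.argv[1]}.png',cv2.resize(p[150:250,220:330,::-1],None,fx=5.5,fy=5.5,interpolation=2))
E
python3 w.py s3
```

```text
t 6.53 tcp [0.4413 0.0695 0.0978] yang -82.9 zax [ 0.001 -0.    -1.   ] gap 0.0554 F [-0.84  0.22  0.32] 7.990652638306184
[-0.05 -0.31  0.09] 0.1
[ 0.85 -0.31  0.42] 0.1
[ 1.64 -0.31  0.98] 0.1
[ 2.07 -0.31  1.45] 0.1
[ 2.41 -0.31  2.  ] 0.1
[ 2.61 -0.31  2.47] 0.1
```

View pics/s3.png

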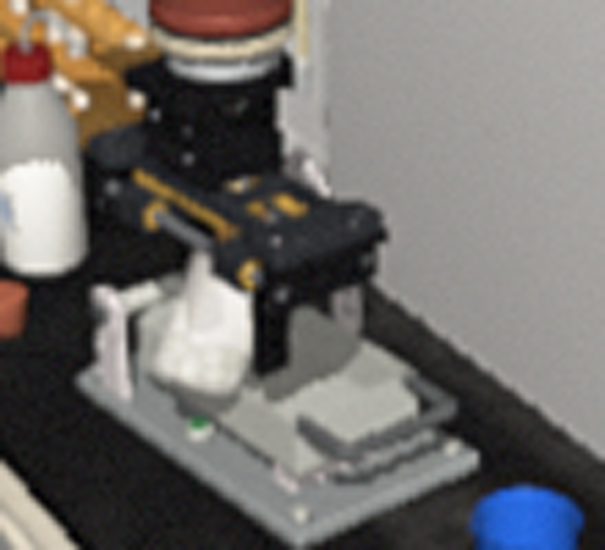

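The beaker has pivoted on the pan's near rim to about 50°, with its spheres still at (200,360). I'll carry on past level.

Request:
step_arm:
  plan:
    - [-1,0.5,0,0.3,0]
    - [-1,0.9,0,0.5,0]
    - [-1,1.3,0,0.8,0]
    - [-1,1.7,0,1.1,0]
    - [-1,2.0,0,1.4,0]
    - [-1,2.2,0,1.7,0]
    - [-1,2.4,0,2.0,0]
    - [-1,2.5,0,2.2,0]
    - [-1,2.6,0,2.4,0]
    - [-1,2.6,0,2.5,0]

```text
clock: 7.42
tool_pos: [0.4666, 0.0727, 0.0722]
orientation: [0.0, 0.998, 0.062, 0.0]
force: [0.9, 0.1, 3.1]
finger_gap: 0.0554
gripper_force: 7.8
```

```bash
python3 w.py s4
```

```text
t 7.42 tcp [0.4666 0.0727 0.0722] yang -82.9 zax [ 0.001  0.    -1.   ] gap 0.0554 F [0.86 0.15 3.13] 7.8444691754521045
[-2.6  -0.31 -2.47] 0.1
[-1.7  -0.31 -2.13] 0.1
[-0.91 -0.3  -1.58] 0.1
[-0.48 -0.3  -1.1 ] 0.1
[-0.14 -0.3  -0.56] 0.1
[ 0.06 -0.3  -0.09] 0.1
```

View pics/s4.png

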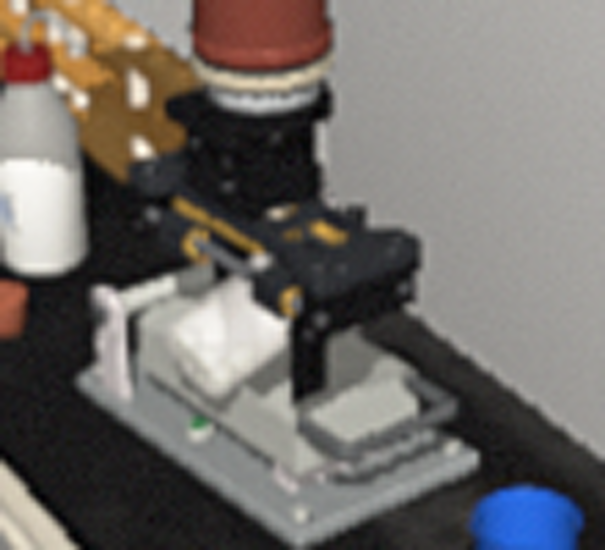

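The beaker is past level with its foot on the rim near (205,360). I can't see whether the spheres have left, so I'll lift a little to let them run and then look from above and the side by depth.

Request:
step_arm:
  plan:
    - [-1,0.2,0,-0.4,0]
    - [-1,0.3,0,-0.9,0]
    - [-1,0.3,0,-1.4,0]
    - [-1,0.3,0,-1.8,0]
    - [-1,0.3,0,-1.8,0]
    - [-1,0.3,0,-1.8,0]
    - [-1,0.3,0,-1.8,0]
    - [-1,0.3,0,-1.8,0]

```text
clock: 8.13
tool_pos: [0.469, 0.0731, 0.0901]
orientation: [-0.0, 0.998, 0.062, -0.0]
force: [-0.4, -0.1, -0.6]
finger_gap: 0.0555
gripper_force: 8.0
```

```bash
cat > v.py <<'E'
from h import *
import sys
rows([])
p,d=optics.get_image('scene');q,e=optics.get_image('top')
a=cv2.resize(p[155:235,225:315,::-1],(540,480),interpolation=2);b=cv2.resize(q[190:255,228:328,::-1],(540,351),interpolation=2) 
a=a[:,:];m=np.zeros((480,800,3),np.uint8);m[:,:480]=cv2.resize(a,(480,480));m[:208,480:]=cv2.resize(b,(320,208));cv2.imwrite(f'pics/{sys.argv[1]}.png',m)
C=np.r_[cloud('scene',d)[150:250,220:330].reshape(-1,3),cloud('top',e)[190:255,228:328].reshape(-1,3)]
T=np.c_[(C[:,:2]-H)@TX,(C[:,:2]-H)@TY,C[:,2]-.049]
n=(abs(T[:,0])<.041)&(abs(T[:,1]+.1)<.076)&(T[:,2]>.006)&(T[:,2]<.025);print("in-pan pts",n.sum(),(T[n].round(3))[::max(1,n.sum()//25)].tolist())
E
python3 v.py s5
```

```text
t 8.13 tcp [0.469  0.0731 0.0901] yang -82.9 zax [-0.  0. -1.] gap 0.0555 F [-0.44 -0.14 -0.64] 7.9964713845402
in-pan pts 39 [[0.039, -0.114, 0.007], [0.033, -0.175, 0.022], [0.037, -0.175, 0.02], [0.016, -0.175, 0.025], [0.033, -0.174, 0.018], [0.037, -0.174, 0.016], [0.024, -0.176, 0.018], [0.028, -0.176, 0.017], [0.041, -0.175, 0.011], [-0.041, -0.145, 0.025], [-0.0, -0.176, 0.024], [0.004, -0.175, 0.022], [0.014, -0.173, 0.017], [0.029, -0.175, 0.012], [0.033, -0.175, 0.011], [0.036, -0.176, 0.01], [-0.008, -0.175, 0.023], [0.013, -0.174, 0.014], [0.016, -0.176, 0.014], [0.028, -0.176, 0.009], [-0.016, -0.176, 0.023], [-0.005, -0.176, 0.018], [0.001, -0.174, 0.015], [0.004, -0.175, 0.014], [0.012, -0.175, 0.011], [0.024, -0.176, 0.007], [-0.008, -0.175, 0.016], [-0.001, -0.176, 0.013], [0.016, -0.175, 0.006], [-0.039, -0.175, 0.024], [-0.005, -0.176, 0.011], [-0.005, -0.175, 0.007], [-0.04, -0.175, 0.017], [-0.026, -0.173, 0.01], [-0.039, -0.174, 0.013], [-0.037, -0.176, 0.012], [-0.028, -0.175, 0.009], [-0.033, -0.176, 0.007], [-0.04, -0.175, 0.006]]
```

View pics/s5.png

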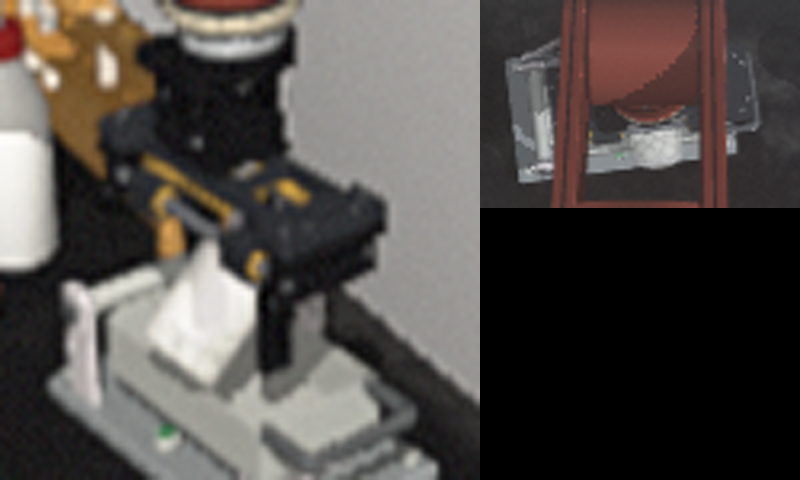

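```bash
cat > bk.py <<'E'
from h import *
def beaker(show=True):
    s=sensors.sense();p=s["tool_pos"];px=(p[:2]-H)@TX;py=(p[:2]-H)@TY;pz=p[2]+.019
    out=[]
    for n in("scene","top"):
        im,d=optics.get_image(n);C=cloud(n,d);h=im.astype(int)
        g=(h.max(2)-h.min(2)<30)&(h.min(2)>140)
        C=C[g]
        out.append(np.c_[(C[:,:2]-H)@TX-px,(C[:,:2]-H)@TY-py,C[:,2]-pz])
    T=np.vstack(out);T=T[(abs(T[:,1])<.024)&(abs(T[:,0])<.06)&(abs(T[:,2])<.06)]
    # drop pan points
    X=T[:,0]+px;Z=T[:,2]+pz
    T=T[(Z>.086)|(X<-.053)&(Z>.03)]
    q=(T[:,[0,2]]*1000)
    if len(q)<5: print("few",len(q));return
    r=cv2.minAreaRect(q.astype(np.float32));print(len(q),"rect rel. pivot mm (x,z)",r,cv2.boxPoints(r).round(0).tolist())
    if show:
        g=np.full((25,25),'.');[g.__setitem__((int(12-z//5) if 0<=12-z//5<25 else 0,int(x//5+12) if 0<=x//5+12<25 else 0),'#') for x,z in q]
        print("\n".join("".join(l) for l in g))
if __name__=="__main__": beaker()
E
python3 bk.py
```

```text
361 rect rel. pivot mm (x,z) ((-32.24853515625, 16.31055450439453), (60.75638961791992, 44.312477111816406), 35.54421615600586) [[-70.0, 17.0], [-44.0, -19.0], [5.0, 16.0], [-20.0, 52.0]]
.........................
.........................
.........................
......###................
.....###.................
...######................
...######................
.#########...............
########..#..............
######.#.................
#####.#.#.#..............
#####...#................
####....##...............
####...#.................
.###..#..................
..#.#....................
.........................
.........................
.........................
.........................
.........................
.........................
.........................
.........................
.........................
```

Run:
```python
from h import *
s=sensors.sense();p=s["tool_pos"];piv=p+[0,0,.019]
f=lambda P:((pix("scene",P)-[225,155])*[5.333,6]).round(0).tolist()
tx=np.r_[TX,0];ty=np.r_[TY,0]
print("piv",f(piv),"tcp",f(p),"pad -y",f(piv-.028*ty),"tip -y",f(p-.035*ty))
for th in(40,60,80,100):
    t=np.radians(th);a=np.sin(t)*tx+np.array([0,0,np.cos(t)]);n=-np.cos(t)*tx+np.array([0,0,np.sin(t)])
    print(th,"foot up/low",f(piv-.036*a+.026*n),f(piv-.036*a-.026*n),"mouth up/low",f(piv+.037*a+.028*n),f(piv+.037*a-.028*n))
```

```text
piv [[239.0, 314.0]] tcp [[240.0, 345.0]] pad -y [[267.0, 334.0]] tip -y [[275.0, 370.0]]
40 foot up/low [[182.0, 357.0]] [[237.0, 387.0]] mouth up/low [[240.0, 236.0]] [[298.0, 271.0]]
60 foot up/low [[179.0, 332.0]] [[217.0, 390.0]] mouth up/low [[261.0, 233.0]] [[300.0, 297.0]]
80 foot up/low [[184.0, 305.0]] [[200.0, 384.0]] mouth up/low [[280.0, 240.0]] [[294.0, 324.0]]
100 foot up/low [[195.0, 279.0]] [[186.0, 369.0]] mouth up/low [[293.0, 256.0]] [[282.0, 350.0]]
```

The beaker swung back to about 50° when I lifted it: 8 N doesn't hold it against the spheres' weight, and its foot slipped over the rim. I'll grip harder, back off and push again with the rim nearer mid-beaker.

Request:
step_arm:
  plan:
    - [-1,0,0,-1.0,0]
    - [-1,0,0,-2.0,0]
    - [-1,-1,0,-3,0]
    - [-1,-2.5,0,-3,0]
    - [-1,-4,0,-3,0]
    - [-1,-5,0,-2.5,0]
    - [-1,-5.2,0,-1.5,0]
    - [-1,-5.2,0,-0.5,0]
    - [-1,-5.2,0,-0.1,0]
    - [-1,-5.2,0,-0.1,0]
  grip_force: 25

```text
clock: 9.17
tool_pos: [0.4171, 0.0667, 0.09]
orientation: [-0.0, 0.998, 0.062, -0.001]
force: [0.2, -0.3, -0.7]
finger_gap: 0.0549
gripper_force: 25.0
```

Request:
step_arm:
  plan:
    - [-1,0.5,0,0,0]
    - [-1,1.0,0,0,0]
    - [-1,1.5,0,-0.1,0]
    - [-1,1.9,0,0,0]
    - [-1,2.3,0,0,0]
    - [-1,2.7,0,0.1,0]
    - [-1,3.0,0,0.3,0]
    - [-1,3.3,0,0.5,0]
    - [-1,3.5,0,0.6,0]
    - [-1,3.5,0,0.6,0]

```text
clock: 10.0
tool_pos: [0.4524, 0.071, 0.0849]
orientation: [-0.0, 0.998, 0.062, -0.0]
force: [-0.1, 0.3, -1.0]
finger_gap: 0.0552
gripper_force: 25.0
```

```bash
python3 v.py s6 | head -1
```

```text
t 10.0 tcp [0.4524 0.071  0.0849] yang -82.9 zax [-0.001  0.    -1.   ] gap 0.0552 F [-0.14  0.31 -0.98] 25.005835898543474
```

View pics/s6.png

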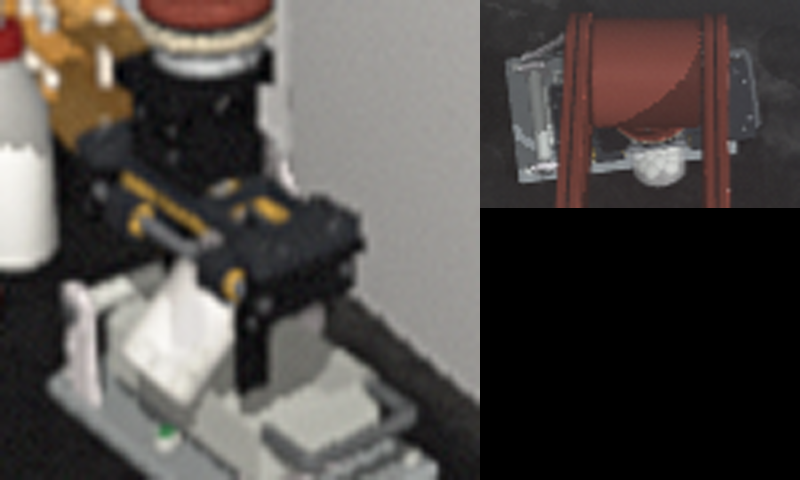

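s6 shows the beaker still at about 50° with its foot near (150,380), clear of the rim. I've now used my 10 views, so from here I'll measure the beaker's pose by fitting a cylinder to the depth points.

```bash
cat > bk.py <<'E'
from h import *
from scipy.optimize import least_squares
def sdf(q,r=.0272,h=.0365):   # q: (radial, axial about centre)
    d=np.c_[q[:,0]-r,abs(q[:,1])-h];return np.hypot(*np.maximum(d,0).T)+np.minimum(d.max(1),0)
def pts(show=False):
    s=sensors.sense();p=s["tool_pos"];o=np.array([(p[:2]-H)@TX,(p[:2]-H)@TY,p[2]+.019])
    im,d=optics.get_image("scene");C=cloud("scene",d);h=im.astype(int)
    C=C[(h.max(2)-h.min(2)<30)&(h.min(2)>110)]
    T=np.c_[(C[:,:2]-H)@TX,(C[:,:2]-H)@TY,C[:,2]]
    T=T[(abs(T[:,1]-o[1])<.034)&(abs(T[:,0]-o[0])<.085)&(abs(T[:,2]-o[2])<.075)&((T[:,2]>.09)|(T[:,0]<-.058)&(T[:,2]>.028))]
    return T,o
def fit(verbose=True):
    T,o=pts();best=None
    for th0 in range(-20,140,20):
      for dx in(-.03,0):
        def f(v):
            a=np.array([np.sin(v[2]),0,np.cos(v[2])]);c=o+[v[0],v[3],v[1]];w=T-c;ax=w@a
            return sdf(np.c_[np.linalg.norm(w-np.outer(ax,a),axis=1),ax])
        r=least_squares(f,[dx,0,np.radians(th0),0],loss="soft_l1",f_scale=.002)
        if best is None or r.cost<best.cost: best=r
    v=best.x;print("pts",len(T),"beaker centre rel pivot mm x,z",(v[:2]*1000).round(1),"y",round(v[3]*1000,1),"tilt deg",np.degrees(v[2]).round(1),"med resid mm",np.median(abs(best.fun)*1000).round(2),"pivot",o.round(4))
if __name__=="__main__": fit();rows([])
E
python3 bk.py
```

```text
pts 306 beaker centre rel pivot mm x,z [-19.4  13.9] y 1.3 tilt deg 51.2 med resid mm 1.41 pivot [-0.0254 -0.113   0.1041]
t 10.15 tcp [0.4522 0.071  0.0852] yang -82.9 zax [-0. -0. -1.] gap 0.0551 F [-0.7  -0.65 -1.74] 25.005745448457972
```

Request:
step_arm:
  plan:
    - [-1,-1,0,0,0]
    - [-1,-2,0,0,0]
    - [-1,-3,0,0.2,0]
    - [-1,-4,0,0.8,0]
    - [-1,-4.2,0,1.5,0]
    - [-1,-4.2,0,2.2,0]
    - [-1,-4.2,0,2.8,0]
    - [-1,-4.2,0,3.3,0]
    - [-1,-4.2,0,3.6,0]
    - [-1,-4.2,0,3.6,0]
  grip_force: 10

```text
clock: 10.98
tool_pos: [0.4101, 0.0658, 0.0484]
orientation: [-0.0, 0.998, 0.062, -0.001]
force: [-0.4, -0.6, -0.6]
finger_gap: 0.0552
gripper_force: 10.0
```

```bash
python3 bk.py; python3 -c "
from h import *
print(world('top',[(200,264),(275,264),(340,263),(401,262)],z=0).round(3))"
```

```text
pts 289 beaker centre rel pivot mm x,z [-16.7  12.8] y 1.4 tilt deg 43.5 med resid mm 1.22 pivot [-0.0678 -0.113   0.0674]
t 11.03 tcp [0.4104 0.0658 0.0488] yang -82.9 zax [-0.001  0.    -1.   ] gap 0.0555 F [-0.38 -0.24 -0.12] 10.002175072295358
[[ 0.343  0.354  0.   ]
 [ 0.341  0.096  0.   ]
 [ 0.342 -0.126  0.   ]
 [ 0.344 -0.335  0.   ]]
```

Request:
step_arm:
  plan:
    - [-1,-0.1,0,0.5,0]
    - [-1,-0.2,0,1.0,0]
    - [-1,-0.2,0,1.4,0]
    - [-1,-0.2,0,1.7,0]
    - [-1,-0.2,0,1.9,0]
    - [-1,-0.2,0,1.9,0]

```text
clock: 11.53
tool_pos: [0.408, 0.0655, 0.0298]
orientation: [0.0, 0.998, 0.062, -0.001]
force: [-4.2, -1.3, 0.1]
finger_gap: 0.0552
gripper_force: 10.0
```

```bash
python3 bk.py
```

```text
pts 241 beaker centre rel pivot mm x,z [-8.3  5.3] y 0.7 tilt deg 11.3 med resid mm 1.29 pivot [-0.0699 -0.113   0.0488]
t 11.58 tcp [0.408  0.0655 0.0298] yang -82.9 zax [-0.002 -0.    -1.   ] gap 0.0549 F [-4.85 -0.36 -1.55] 9.994552358994042
```

```bash
python3 -c "
from h import *
rows([((.395,.06,.075),-83),((.40,-.08,.075),-83),((.40,-.08,.012),-83)])"
```

```text
t 11.58 tcp [0.408  0.0655 0.0298] yang -82.9 zax [-0.002 -0.    -1.   ] gap 0.0549 F [-4.85 -0.36 -1.55] 9.994552358994042
[-1.37  0.38 -4.51] 0.1
[-2.6  14.34 -4.51] 0.1
[-2.59 14.34  1.79] 0.1
```

Request:
step_arm:
  plan:
    - [-1,-0.7,0,-0.7,0]
    - [-1,-1.5,0,-2,0]
    - [-1,-1.8,1,-3.5,0]
    - [-1,-2,3,-4.5,0]
    - [-1,-2.3,5.5,-4.5,0]
    - [-1,-2.5,8.0,-4.5,0]
    - [-1,-2.6,10.5,-4.5,0]
    - [-1,-2.6,12.7,-4.0,0]
    - [-1,-2.6,14,-3.0,0]
    - [-1,-2.6,14,-2.0,0]

```text
clock: 12.42
tool_pos: [0.4026, -0.0796, 0.0513]
orientation: [0.001, 0.998, 0.061, 0.002]
force: [0.7, -0.5, -0.8]
finger_gap: 0.0553
gripper_force: 10.0
```

```bash
python3 bk.py
```

```text
pts 343 beaker centre rel pivot mm x,z [-8.  10.6] y 1.1 tilt deg 11.8 med resid mm 1.21 pivot [-0.0929 -0.2564  0.0703]
t 12.47 tcp [ 0.4002 -0.0775  0.0488] yang -83.1 zax [ 0.  0. -1.] gap 0.0547 F [-1.75  0.42 -2.4 ] 10.017161369878522
```

Request:
step_arm:
  plan:
    - [-1,0,0,1.5,0]
    - [-1,0,0,3,0]
    - [-1,0,0,3.8,0]
    - [-1,0,0,4.1,0]
    - [-1,0,0,4.1,0]
    - [1,0,0,4.1,0]
    - [1,0,0,4.1,0]
    - [1,0,0,4.1,0]
    - [1,0,0,4.1,0]
    - [1,0,0,4.1,0]
  grip_force: 8

```text
clock: 13.3
tool_pos: [0.4003, -0.0765, 0.0094]
orientation: [0.0, 0.998, 0.062, 0.0]
force: [-0.0, -0.6, 0.0]
finger_gap: 0.0803
gripper_force: 0.0
```

```bash
python3 bk.py
```

```text
pts 308 beaker centre rel pivot mm x,z [-17.5  34.5] y 1.3 tilt deg 177.4 med resid mm 1.5 pivot [-0.0949 -0.2531  0.0284]
t 13.35 tcp [ 0.4003 -0.0766  0.0094] yang -82.9 zax [ 0. -0. -1.] gap 0.0828 F [ 0.59 -0.44  0.86] 0.0
```

```bash
cat > up.py <<'E'
from bk import *
T,o=pts()
o2=np.array([o[0],o[1],.0365])
def f(v):
    w=T-o2-[v[0],v[1],0];return sdf(np.c_[np.hypot(w[:,0],w[:,1]),w[:,2]])
r=min((least_squares(f,[a,0],loss="soft_l1",f_scale=.002) for a in(-.02,0,.02)),key=lambda r:r.cost)
c=o2[:2]+r.x;W=H+c[0]*TX+c[1]*TY
print("upright fit centre world",W.round(4),"rel tool",r.x.round(4),"res",np.median(abs(r.fun)),len(T),"zmax",np.percentile(T[:,2],97))
rows([((*W,.046-.019),-83)])
E
python3 up.py
```

```text
upright fit centre world [ 0.3832 -0.0772] rel tool [-0.017   0.0014] res 0.0015250821415754394 310 zmax 0.08896000627311065
t 13.4 tcp [ 0.4003 -0.0766  0.0094] yang -82.9 zax [ 0. -0. -1.] gap 0.0843 F [-0.41  0.46  0.48] 0.0
[-1.7  -0.15 -1.76] 0.1
```

Run:
```python
from h import *
np.set_printoptions(precision=3,suppress=True)
for n in("scene","top"):
    im,d=optics.get_image(n);C=cloud(n,d);h=im.astype(int);m=(h.max(2)-h.min(2)<40)&(h.min(2)>70)
    C=C[m];C=C[(abs(C[:,0]-.385)<.05)&(abs(C[:,1]+.077)<.045)]
    for a,b in((.03,.045),(.045,.06),(.06,.078),(.078,.1)):
        Q=C[(C[:,2]>a)&(C[:,2]<b)]
        if len(Q):print(n,a,len(Q),np.percentile(Q[:,:2],[2,50,98],axis=0).ravel())
```

```text
scene 0.03 93 [ 0.355 -0.105  0.375 -0.097  0.402 -0.051]
scene 0.045 108 [ 0.356 -0.105  0.375 -0.088  0.398 -0.05 ]
scene 0.06 115 [ 0.355 -0.105  0.376 -0.072  0.409 -0.05 ]
scene 0.078 57 [ 0.364 -0.115  0.37  -0.083  0.428 -0.037]
top 0.03 4 [ 0.358 -0.099  0.363 -0.095  0.367 -0.067]
top 0.045 2 [ 0.361 -0.061  0.362 -0.06   0.364 -0.058]
top 0.06 16 [ 0.356 -0.101  0.358 -0.084  0.368 -0.061]
top 0.078 6 [ 0.362 -0.074  0.368 -0.066  0.368 -0.035]
```

Request:
step_arm:
  plan:
    - [1,-0.9,-0.1,-1.0,0]
    - [1,-1.7,-0.1,-1.8,0]
    - [1,-1.7,-0.1,-1.8,0]
    - [1,-1.7,-0.1,-1.8,0]
    - [-1,-1.7,-0.1,-1.8,0]
    - [-1,-1.7,-0.1,-1.8,0]
    - [-1,-1.7,-0.1,-1.8,0]
    - [-1,-1.7,-0.1,-1.8,0]
    - [-1,-1.7,-0.1,-1.8,0]
    - [-1,-1.7,-0.1,-1.8,0]
  grip_force: 25

```text
clock: 14.33
tool_pos: [0.3831, -0.0776, 0.0271]
orientation: [-0.0, 0.998, 0.062, -0.0]
force: [0.4, 0.2, 0.1]
finger_gap: 0.0551
gripper_force: 25.1
```

Request:
step_arm:
  plan:
    - [-1,0,0,0,0]
    - [-1,0,0,0,0]
    - [-1,0,0,-1.5,0]
    - [-1,0,0,-3.5,0]
    - [-1,0,0,-5.5,0]
    - [-1,0,-0.5,-7,0]
    - [-1,-0.2,-2,-8,0]
    - [-1,-0.4,-4,-8,0]
    - [-1,-0.6,-6.5,-8,0]
    - [-1,-0.8,-9,-8,0]

```text
clock: 15.17
tool_pos: [0.364, 0.0112, 0.1075]
orientation: [0.0, 0.998, 0.061, 0.0]
force: [0.9, 0.8, -0.5]
finger_gap: 0.055
gripper_force: 25.0
```

```bash
python3 bk.py; python3 -c "
from h import *
rows([((*(H-.085*TX-.11*TY),.1),-83)])"
```

```text
pts 280 beaker centre rel pivot mm x,z [ 0.4 -4.2] y 0.3 tilt deg -0.3 med resid mm 1.32 pivot [-0.1202 -0.1615  0.1265]
t 15.22 tcp [0.3624 0.0147 0.1068] yang -82.9 zax [-0.001  0.003 -1.   ] gap 0.0554 F [-0.32  2.46 -1.46] 25.002114163498845
t 15.22 tcp [0.3624 0.0147 0.1068] yang -82.9 zax [-0.001  0.003 -1.   ] gap 0.0554 F [-0.32  2.46 -1.46] 25.002114163498845
[ 3.64 -4.78  0.7 ] 0.1
```

Request:
step_arm:
  plan:
    - [-1,0.8,-1.2,0.3,0]
    - [-1,1.8,-2.5,0.5,0]
    - [-1,2.8,-3.8,0.8,0]
    - [-1,3.4,-4.4,1.2,0]
    - [-1,3.6,-4.4,1.6,0]
    - [-1,3.6,-4.4,1.8,0]
    - [-1,3.6,-4.4,1.8,0]

```text
clock: 15.8
tool_pos: [0.3935, 0.0582, 0.0883]
orientation: [0.0, 0.998, 0.062, -0.001]
force: [0.3, 0.1, -1.7]
finger_gap: 0.0557
gripper_force: 25.0
```

```bash
cat > tip.py <<'E'
from bk import *
import sys
L=float(sys.argv[1]);W=[]
fit()
for th in map(float,sys.argv[2:]):
    t=np.radians(th);d=(L*np.sin(t)+27*np.cos(t))/1000;e=(L*np.cos(t)-27*np.sin(t))/1000
    W.append(((*(H+(-.045-d)*TX-.11*TY),.08-e-.019),-83))
rows(W)
E
python3 tip.py -22 0 15 30 45 60
```

```text
pts 272 beaker centre rel pivot mm x,z [ 0.7 -5.1] y 0.3 tilt deg 180.3 med resid mm 1.18 pivot [-0.0852 -0.1185  0.1073]
t 15.85 tcp [0.3936 0.0581 0.0887] yang -82.9 zax [-0.002 -0.    -1.   ] gap 0.0553 F [ 0.56 -0.54 -0.02] 25.00081330874309
[ 1.31 -0.86  0.57] 0.1
[ 1.97 -0.86 -0.06] 0.1
[ 2.77 -0.86 -0.49] 0.1
[ 3.65 -0.86 -0.7 ] 0.1
[ 4.56 -0.85 -0.68] 0.1
```

Request:
step_arm:
  plan:
    - [-1,0.6,-0.5,0.4,0]
    - [-1,1.2,-0.6,0.6,0]
    - [-1,1.6,-0.6,0.3,0]
    - [-1,2.0,-0.6,0,0]
    - [-1,2.4,-0.6,-0.3,0]
    - [-1,2.8,-0.6,-0.5,0]
    - [-1,3.2,-0.6,-0.6,0]
    - [-1,3.7,-0.6,-0.7,0]
    - [-1,3.7,-0.6,-0.7,0]

```text
clock: 16.6
tool_pos: [0.4316, 0.0692, 0.0969]
orientation: [0.0, 0.998, 0.062, 0.001]
force: [-2.3, -0.5, 0.5]
finger_gap: 0.0548
gripper_force: 25.0
```

```bash
python3 tip.py -22 45 60 75 90 100 108 115
```

```text
pts 331 beaker centre rel pivot mm x,z [-11.8  -3.9] y 1.1 tilt deg 23.9 med resid mm 1.21 pivot [-0.0461 -0.1122  0.1159]
t 16.65 tcp [0.4311 0.0692 0.0967] yang -82.9 zax [ 0.001 -0.    -1.   ] gap 0.0555 F [-3.21 -0.21  1.29] 24.993646972334318
[-0.2  -0.22  0.11] 0.1
[ 0.7  -0.22  0.13] 0.1
[ 1.58 -0.22  0.39] 0.1
[ 2.35 -0.22  0.87] 0.1
[ 2.78 -0.22  1.3 ] 0.1
[ 3.08 -0.22  1.69] 0.1
[ 3.28 -0.21  2.06] 0.1
```

Request:
step_arm:
  plan:
    - [-1,0,0,0,0]
    - [-1,0.2,0,-0.3,0]
    - [-1,0.6,0,-0.4,0]
    - [-1,1.0,0,-0.4,0]
    - [-1,1.4,0,-0.3,0]
    - [-1,1.8,0,-0.2,0]
    - [-1,2.2,0,0,0]
    - [-1,2.6,0,0.2,0]
    - [-1,2.6,0,0.2,0]
  grip_force: 50

```text
clock: 17.4
tool_pos: [0.4585, 0.0727, 0.0952]
orientation: [-0.0, 0.998, 0.062, 0.002]
force: [-2.3, 0.8, 6.3]
finger_gap: 0.0551
gripper_force: 49.9
```

```bash
python3 bk.py
```

```text
pts 342 beaker centre rel pivot mm x,z [-22.3   2.6] y 1.1 tilt deg 48.1 med resid mm 1.35 pivot [-0.0189 -0.1121  0.1142]
t 17.45 tcp [0.4583 0.0726 0.0953] yang -82.9 zax [ 0.003  0.    -1.   ] gap 0.055 F [-2.05  0.28  5.46] 49.931506938737584
```

The fit shows no slip. The taper puts the pivot about 20 mm above the nominal grasp point, so I'll continue with that geometry.

Request:
step_arm:
  plan:
    - [-1,0.5,0,0.5,0]
    - [-1,0.9,0,0.9,0]
    - [-1,1.3,0,1.3,0]
    - [-1,1.5,0,1.7,0]
    - [-1,1.6,0,2.1,0]
    - [-1,1.6,0,2.5,0]
    - [-1,1.5,0,2.8,0]
    - [-1,1.5,0,3.1,0]
    - [-1,1.5,0,3.1,0]

```text
clock: 18.2
tool_pos: [0.4782, 0.0744, 0.0671]
orientation: [0.0, 0.998, 0.062, 0.007]
force: [6.0, 0.0, 11.3]
finger_gap: 0.0557
gripper_force: 50.0
```

```bash
python3 bk.py
```

```text
pts 332 beaker centre rel pivot mm x,z [-31.5  21.8] y 1.4 tilt deg 88.6 med resid mm 1.14 pivot [ 0.0008 -0.1127  0.0861]
t 18.25 tcp [0.4781 0.0744 0.0672] yang -82.9 zax [ 0.014  0.    -1.   ] gap 0.0552 F [ 6.65  1.07 12.04] 49.973779676511185
```

Request:
step_arm:
  plan:
    - [-1,0,0,0.2,0]
    - [-1,0,0,0.4,0]
    - [-1,0,0,0.6,0]
    - [-1,-0.1,0,0.8,0]
    - [-1,-0.1,0,1.0,0]
    - [-1,-0.2,0,1.2,0]
    - [-1,-0.2,0,1.2,0]
  grip_force: 35

```text
clock: 18.83
tool_pos: [0.4775, 0.0742, 0.0555]
orientation: [0.0, 0.998, 0.062, 0.008]
force: [10.2, 1.1, 7.6]
finger_gap: 0.0552
gripper_force: 35.0
```

```bash
python3 bk.py
```

```text
pts 299 beaker centre rel pivot mm x,z [-29.7  31.4] y 1.8 tilt deg 104.9 med resid mm 1.14 pivot [ 1.000e-04 -1.129e-01  7.450e-02]
t 18.88 tcp [0.4773 0.0742 0.0555] yang -82.9 zax [ 0.017  0.    -1.   ] gap 0.0552 F [10.46  1.69  8.01] 35.01139587363582
```

Request:
step_arm:
  plan:
    - [-1,0,0,0,0]
    - [-1,0.2,0,-0.5,0]
    - [-1,0.3,0,-1.2,0]
    - [-1,0.3,0,-2.0,0]
    - [-1,0.3,0,-2.8,0]
    - [-1,0.3,0,-3.0,0]
    - [-1,0.3,0,-3.0,0]
    - [-1,0.3,0,-3.0,0]
  grip_force: 60

```text
clock: 19.55
tool_pos: [0.472, 0.0744, 0.0813]
orientation: [-0.0, 0.998, 0.062, 0.0]
force: [0.1, -0.2, -1.0]
finger_gap: 0.0552
gripper_force: 60.0
```

```bash
python3 bk.py
cat > sph.py <<'E'
from h import *
base=np.load("scene0.npy")
im,d=optics.get_image("scene");C=cloud("scene",d)
T=np.c_[(C.reshape(-1,3)[:,:2]-H)@TX,(C.reshape(-1,3)[:,:2]-H)@TY,C.reshape(-1,3)[:,2]-.049]
n=(abs(T[:,0])<.041)&(abs(T[:,1]+.1)<.074)&(T[:,2]>.005)&(T[:,2]<.031)
mk=n.reshape(420,560).astype(np.uint8)
k,l,st,ce=cv2.connectedComponentsWithStats(mk,connectivity=4)
for i in range(1,k):
    if st[i,4]>=4:
        q=T.reshape(420,560,3)[l==i];print(st[i,4],ce[i].round(0),q.mean(0).round(3),"zmax",q[:,2].max().round(3),im[l==i].mean(0).round(0))
E
python3 sph.py
```

```text
pts 324 beaker centre rel pivot mm x,z [-29.1  31.1] y 1.2 tilt deg 104.6 med resid mm 0.88 pivot [-0.0053 -0.112   0.1003]
t 19.6 tcp [0.4717 0.0744 0.081 ] yang -82.9 zax [-0.001  0.    -1.   ] gap 0.0554 F [-0.03 -0.32 -1.04] 59.95838528047898
15 [268. 215.] [ 0.004 -0.08   0.012] zmax 0.018 [165. 165. 153.]
49 [281. 220.] [ 0.02  -0.132  0.012] zmax 0.017 [212. 212. 204.]
13 [271. 220.] [-0.005 -0.115  0.012] zmax 0.015 [248. 248. 241.]
```

Spheres are running out, with the beaker held at 105°. I'll shake it gently along its axis and recount.

Request:
step_arm:
  plan:
    - [-1,1.2,0,0,0]
    - [-1,-0.8,0,0,0]
    - [-1,1.2,0,0,0]
    - [-1,-0.8,0,0,0]
    - [-1,1.2,0,0,0]
    - [-1,-0.8,0,0,0]
    - [-1,0,0,0,0]
    - [-1,0,0,0,0]
    - [-1,0,0,0,0]
    - [-1,0,0,0,0]

```text
clock: 20.48
tool_pos: [0.4728, 0.0744, 0.0819]
orientation: [0.0, 0.998, 0.062, 0.001]
force: [0.7, -1.1, -0.2]
finger_gap: 0.0547
gripper_force: 60.0
```

```bash
python3 bk.py;python3 sph.py
python3 - <<'E'
# look for white spheres inside beaker: brightness along the beaker axis
from bk import *
T,o=pts()
im,d=optics.get_image("scene");a=np.radians(104.6);A=np.array([np.sin(a),0,np.cos(a)])
c=o+[-.029,-.0,.029]
for L in(-.03,-.02,-.01,0,.01):
    for dn in(-.018,-.008,.002):
        n=np.array([-np.cos(a),0,np.sin(a)]);P=c+L*A+dn*n;P=np.array([*(H+P[0]*TX+(P[1]-.02)*TY),P[2]])
        u,v=pix("scene",P)[0].round().astype(int);print(L,dn,(u,v),im[v,u],end=" | ")
    print()
E
```

```text
pts 321 beaker centre rel pivot mm x,z [-29.5  30.6] y 1.4 tilt deg -74.9 med resid mm 1.04 pivot [-0.0045 -0.1121  0.1009]
t 20.53 tcp [0.4728 0.0744 0.0819] yang -82.9 zax [ 0.001 -0.    -1.   ] gap 0.0551 F [-0.06 -0.78  0.14] 59.95838266702776
14 [268. 215.] [ 0.004 -0.08   0.012] zmax 0.015 [165. 164. 153.]
54 [281. 220.] [ 0.018 -0.134  0.014] zmax 0.031 [210. 209. 201.]
14 [272. 220.] [-0.005 -0.116  0.012] zmax 0.016 [244. 244. 237.]
-0.03 -0.018 (np.int64(258), np.int64(212)) [145 143 137] | -0.03 -0.008 (np.int64(259), np.int64(209)) [210 206 198] | -0.03 0.002 (np.int64(259), np.int64(206)) [234 233 226] | 
-0.02 -0.018 (np.int64(261), np.int64(212)) [139 136 130] | -0.02 -0.008 (np.int64(261), np.int64(209)) [196 194 184] | -0.02 0.002 (np.int64(262), np.int64(206)) [194 191 183] | 
-0.01 -0.018 (np.int64(263), np.int64(212)) [125 124 117] | -0.01 -0.008 (np.int64(264), np.int64(209)) [169 167 160] | -0.01 0.002 (np.int64(264), np.int64(206)) [197 194 188] | 
0 -0.018 (np.int64(266), np.int64(212)) [127 126 122] | 0 -0.008 (np.int64(266), np.int64(209)) [171 167 162] | 0 0.002 (np.int64(267), np.int64(206)) [181 177 172] | 
0.01 -0.018 (np.int64(268), np.int64(211)) [159 155 151] | 0.01 -0.008 (np.int64(269), np.int64(208)) [180 178 168] | 0.01 0.002 (np.int64(269), np.int64(205)) [204 200 193] |
```

Request:
step_arm:
  plan:
    - [-1,0,0,-1.5,0]
    - [-1,0,0,-3,0]
    - [-1,-1,0,-4,0]
    - [-1,-2.5,1.5,-4,0]
    - [-1,-4,4,-4,0]
    - [-1,-5.5,7,-4,0]
    - [-1,-7,10,-4,0]
    - [-1,-8,13,-4,0]
    - [-1,-9,15.5,-4,0]
    - [-1,-9,16.5,-4,0]

```text
clock: 21.52
tool_pos: [0.4023, -0.1031, 0.1217]
orientation: [0.001, 0.998, 0.061, 0.0]
force: [-0.1, 0.5, -0.3]
finger_gap: 0.0551
gripper_force: 60.0
```

```bash
python3 sph.py; python3 bk.py
python3 - <<'E'
from h import *
from scipy.ndimage import maximum_filter
im,d=optics.get_image("top");C=cloud("top",d);T=np.dstack([(C[...,:2]-H)@TX,(C[...,:2]-H)@TY,C[...,2]-.049])
n=(abs(T[...,0])<.046)&(abs(T[...,1]+.1)<.08)
v,u=np.where(n);print(v.min(),v.max(),u.min(),u.max())
g=im.astype(int).min(2)
for r in range(v.min(),v.max()+1): print("".join("%4d"%x for x in g[r,u.min():u.max()+1]))
E
```

```text
pts 453 beaker centre rel pivot mm x,z [-29.5  30.6] y 1.7 tilt deg 104.6 med resid mm 0.85 pivot [-0.0952 -0.2802  0.1409]
t 21.62 tcp [ 0.4035 -0.1019  0.1218] yang -83.1 zax [ 0.001 -0.001 -1.   ] gap 0.055 F [ 0.08 -0.09 -0.48] 59.95794429174566
206 240 251 302
  60  79  75  69  63  69  75  93  94  95  96  96  95  96  94  95  95  93  95  94  94  95  94  94  97  96  97  97  97  97  97  96  99  98  98  98  98  98 100 117 121 140 142 161 163 182 170 130  84  80  82  84
  63  65  74  83  94  95  95  95  94  95  95  95  96  95  95  95  95  97  95  94  97  97  97  96  98  97  97  97  96  98  98  97 105 111 113 112 119 125 127 118 123 149 153 139 124  93  75  82  93  96  97  96
  93  95  94  95  96  96  94  95  95  95  96  95  95  94  95  95  96  97  97  98  98  97  97  96  97 104 111 113 112 118 127 119 117 108 106  99  97  89  88  88  88  88  89  94 105 106  82 104  95  90  91  98
  94  94  94  95  95  96  95  96  95  96  98  96  97  96  96  98  99 105 106 111 112 117 119 127 119 109 107 107 100  89  87  89  88  87  89  95  89 106 115 114 114 123 122 123 123 124 124 131 121 100  96  9
[... 5780 characters left out ...]
0 139 104  97  98  98  98  99  99  98  99 100  98  98  97  98 100  99  99
 137 138 136 178 182 168 166 153 151 138 135 123 122 124 123 128 130 133 136 114 111 127 150 140 138 138 138 138 138 139 138 137 140 140 139 106  98  98  98  98  97  97  97  98 100 100  99  97  95  97  94  93
 136 137 137 129 121 119 124 127 129 129 132 137 138 138 138 137 137 136 138 133 159 122 136 138 138 139 137 139 140 141 139 138 139 139 140 139 106 100  99  98  95  95  96  95  88  84  72  59  52  52  50  50
 133 122 135 136 134 135 137 138 139 137 137 137 138 137 138 137 137 137 137 137 139 138 139 139 137 139 138 138 138 141 136 136 137 137 137 143 141 109  78  69  57  54  49  44  43  44  43  45  44  47  49  48
```

All eight spheres show as separate blobs in the pan. Next I'll right the beaker, starting with a light grip so its foot can swing down.

Request:
step_arm:
  plan:
    - [-1,0,0,0,0]
    - [-1,0,0,0,0]
    - [-1,0,0,-0.7,0]
    - [-1,0,0,0.3,0]
    - [-1,0,0,-0.7,0]
    - [-1,0,0,0.3,0]
    - [-1,0,0,0,0]
  grip_force: 3

```text
clock: 22.25
tool_pos: [0.4023, -0.0998, 0.1198]
orientation: [-0.0, 0.998, 0.062, -0.001]
force: [-0.3, 0.4, -1.0]
finger_gap: 0.056
gripper_force: 3.0
```

```bash
python3 bk.py
```

```text
pts 353 beaker centre rel pivot mm x,z [ 0.7 -6.3] y 0.1 tilt deg 3.7 med resid mm 1.17 pivot [-0.0957 -0.2764  0.1388]
t 22.3 tcp [ 0.4026 -0.1     0.1208] yang -82.9 zax [-0.001  0.001 -1.   ] gap 0.0563 F [1.05 0.51 0.31] 2.99931883062186
```

Request:
step_arm:
  plan:
    - [-1,0,-0.4,1.5,0]
    - [-1,0,-0.8,3,0]
    - [-1,0,-1.2,5,0]
    - [-1,0,-1.2,7,0]
    - [-1,0,-1.2,8.3,0]
    - [-1,0,-1.2,9,0]
    - [-1,0,-1.2,9.3,0]
    - [-1,0,-1.2,9.3,0]
    - [-1,0,-1.2,9.3,0]

```text
clock: 23.05
tool_pos: [0.4023, -0.0888, 0.0289]
orientation: [0.0, 0.998, 0.062, 0.0]
force: [-0.1, -0.9, -0.2]
finger_gap: 0.056
gripper_force: 3.0
```

```bash
python3 bk.py; python3 up.py
```

```text
pts 210 beaker centre rel pivot mm x,z [ 1.5 19.3] y -0.2 tilt deg 1.7 med resid mm 1.07 pivot [-0.0944 -0.2655  0.0479]
t 23.1 tcp [ 0.4024 -0.0889  0.0291] yang -82.9 zax [ 0.001 -0.001 -1.   ] gap 0.0563 F [ 0.88 -0.04 -0.75] 3.000014621477831
upright fit centre world [ 0.4033 -0.0891] rel tool [ 0.0008 -0.0003] res 0.0012966406726734499 218 zmax 0.07786267074520631
t 23.15 tcp [ 0.4024 -0.0889  0.0291] yang -82.9 zax [ 0.002 -0.001 -1.   ] gap 0.0562 F [ 0.61 -0.53 -1.02] 2.9999811790452213
[0.08 0.03 0.21] 0.1
```

Request:
step_arm:
  plan:
    - [-1,0,0,0.3,0]
    - [-1,0,0,0.3,0]
    - [0.7,0,0,0.3,0]
    - [1,0,0,0.3,0]
    - [1,0,0,0.3,0]
    - [1,0,0,0.3,0]
    - [1,0,0,0.3,0]
    - [1,0,0,0.3,0]
    - [1,0,0,-2,0]
    - [1,0,0,-5,0]

```text
clock: 23.98
tool_pos: [0.399, -0.0874, 0.0764]
orientation: [-0.002, 0.998, 0.062, -0.003]
force: [0.4, -0.6, 0.0]
finger_gap: 0.0867
gripper_force: 0.0
```

Request:
step_arm:
  plan:
    - [1,0,0,-3,0]
    - [1,0,0,-6,0]
    - [1,0,0,-9,0]
    - [1,0,0,-12,0]
    - [1,0,0,-12,0]

```text
clock: 24.4
tool_pos: [0.4051, -0.0899, 0.2049]
orientation: [0.002, 0.998, 0.062, 0.005]
force: [1.3, -0.4, 1.1]
finger_gap: 0.0868
gripper_force: 0.0
```

```bash
python3 - <<'E'
from h import *
im,d=optics.get_image("scene");C=cloud("scene",d).reshape(-1,3);h=im.reshape(-1,3).astype(int)
Q=C[(h.max(1)-h.min(1)<40)&(h.min(1)>70)&(abs(C[:,0]-.403)<.05)&(abs(C[:,1]+.089)<.05)&(C[:,2]>.006)&(C[:,2]<.1)]
for a,b in((.006,.025),(.025,.045),(.045,.065),(.065,.09)):
    q=Q[(Q[:,2]>a)&(Q[:,2]<b)];print(a,len(q),np.percentile(q,[2,50,98],axis=0).round(3).tolist())
bar=H-.22*TY
# tool y along tester y for bar grasp: angle 97 or -83 both; keep -83
rows([((*bar,.14),-83),((*bar,.077-.012),-83)])
E
python3 sph.py
```

```text
0.006 93 [[0.358, -0.137, 0.007], [0.386, -0.112, 0.016], [0.414, -0.085, 0.025]]
0.025 114 [[0.373, -0.116, 0.026], [0.391, -0.108, 0.037], [0.42, -0.064, 0.045]]
0.045 190 [[0.374, -0.117, 0.045], [0.399, -0.089, 0.056], [0.426, -0.062, 0.065]]
0.065 105 [[0.372, -0.117, 0.065], [0.401, -0.084, 0.071], [0.428, -0.061, 0.075]]
t 24.45 tcp [ 0.404  -0.0895  0.202 ] yang -82.9 zax [ 0.007 -0.003 -1.   ] gap 0.0868 F [ 0.57  0.19 -0.7 ] 0.0
[ 9.25 -4.65  6.24] 0.1
[ 9.2  -4.68 13.74] 0.1
15 [268. 215.] [ 0.005 -0.079  0.012] zmax 0.018 [199. 198. 190.]
70 [280. 219.] [ 0.021 -0.126  0.013] zmax 0.018 [205. 205. 196.]
16 [271. 220.] [-0.006 -0.116  0.012] zmax 0.017 [232. 232. 224.]
```

Request:
step_arm:
  plan:
    - [-0.2,3,-1.5,0,0]
    - [-0.2,6,-3,2,0]
    - [-0.2,9,-4.6,5,0]
    - [-0.2,9.2,-4.6,7,0]
    - [-0.2,9.2,-4.6,8,0]
    - [-0.2,9.2,-4.6,8,0]
    - [-0.2,9.2,-4.6,8,0]
    - [-0.2,9.2,-4.6,8,0]

```text
clock: 25.17
tool_pos: [0.4873, -0.0321, 0.1192]
orientation: [0.0, 0.998, 0.061, 0.0]
force: [0.6, 0.7, 0.8]
finger_gap: 0.0414
gripper_force: 0.0
```

Run:
```python
from h import *
bar=H-.22*TY
rows([((*bar,.06),-83)])
for n in("scene","top"):
    im,d=optics.get_image(n);C=cloud(n,d).reshape(-1,3)
    T=np.c_[(C[:,:2]-H)@TX,(C[:,:2]-H)@TY,C[:,2]]
    q=T[(abs(T[:,0])<.03)&(T[:,1]<-.205)&(T[:,1]>-.24)&(T[:,2]>.068)&(T[:,2]<.09)]
    if len(q):print(n,len(q),np.percentile(q,[3,50,97],axis=0).round(4).tolist())
```

```text
t 25.17 tcp [ 0.4873 -0.0321  0.1192] yang -83.0 zax [ 0.001 -0.    -1.   ] gap 0.0414 F [0.57 0.66 0.75] 0.0
[0.31 0.04 5.92] 0.0
scene 54 [[-0.028, -0.2231, 0.0751], [-0.0001, -0.2198, 0.0811], [0.0281, -0.2154, 0.0852]]
top 7 [[-0.0288, -0.22, 0.0772], [-0.0262, -0.2164, 0.0809], [-0.0224, -0.2127, 0.0831]]
```

Request:
step_arm:
  plan:
    - [-0.22,0.2,0,1,0]
    - [-0.22,0.2,0,2.5,0]
    - [-0.22,0.2,0,4,0]
    - [-0.22,0.2,0,5,0]
    - [-0.22,0.2,0,5.8,0]
    - [-0.22,0.2,0,5.8,0]
  grip_force: 12

```text
clock: 25.77
tool_pos: [0.488, -0.0311, 0.0586]
orientation: [-0.0, 0.998, 0.062, -0.001]
force: [-1.5, 0.5, 0.9]
finger_gap: 0.034
gripper_force: 0.0
```

Request:
step_arm:
  plan:
    - [-1,0,0,0,0]
    - [-1,0,0,0,0]
    - [-1,0,0,0,0]
    - [-1,0,0,0,0]
    - [-1,0,0,0,0]

```text
clock: 26.18
tool_pos: [0.4896, -0.0293, 0.0609]
orientation: [-0.002, 0.998, 0.061, 0.001]
force: [0.7, 5.7, 3.9]
finger_gap: 0.0094
gripper_force: 12.0
```

```bash
cat > arc.py <<'E'
from h import *
import sys
p=sensors.sense()["tool_pos"];c=p[:2]-H;x=c@TX;r0=.22;z0=p[2]
off=c@TY+.22   # tcp offset from bar along y
W=[]
a0=float(sys.argv[1])
bz=lambda a:r0*np.sin(a)-.003*np.cos(a);by=lambda a:-r0*np.cos(a)-.003*np.sin(a)*-1
for a in map(float,sys.argv[2:]):
    dy=by(a)-by(a0);dz=bz(a)-bz(a0);q=p[:2]+dy*TY;W.append(((*q,z0+dz),-83))
rows(W)
E
python3 arc.py 0 .05 .1 .15 .2 .3 .4 .5 .6
```

```text
t 26.18 tcp [ 0.4896 -0.0293  0.0609] yang -83.0 zax [ 0.001  0.004 -1.   ] gap 0.0094 F [0.67 5.72 3.92] 12.016663402318954
[ 0.   -0.05 -1.1 ] 0.0
[ 0.   -0.15 -2.2 ] 0.0
[ 0.   -0.3  -3.29] 0.0
[ 0.01 -0.52 -4.37] 0.0
[ 0.01 -1.1  -6.51] 0.0
[ 0.01 -1.89 -8.58] 0.0
[ 1.000e-02 -2.880e+00 -1.057e+01] 0.0
[  0.02  -4.06 -12.46] 0.0
```

Request:
step_arm:
  plan:
    - [-1,0,0,-0.6,0]
    - [-1,0,0,-1.2,0]
    - [-1,0,-0.1,-2.0,0]
    - [-1,0,-0.2,-2.8,0]
    - [-1,0,-0.4,-3.6,0]
    - [-1,0,-0.5,-4.4,0]
    - [-1,0,-0.8,-5.4,0]
    - [-1,0,-1.1,-6.5,0]
    - [-1,0,-1.5,-7.6,0]
    - [-1,0,-1.9,-8.6,0]

```text
clock: 27.02
tool_pos: [0.4874, -0.013, 0.148]
orientation: [0.001, 0.998, 0.062, 0.001]
force: [3.9, -3.0, -0.8]
finger_gap: 0.0094
gripper_force: 12.0
```

```bash
cat > ang.py <<'E'
from h import *
from scipy.stats import theilslopes
s=sensors.sense()
print("t",s["clock"],"tcp",s["tool_pos"].round(4),"F",s["force"].round(1),"gap",s["finger_gap"],s["gripper_force"])
bz=s["tool_pos"][2]+.0165-.08   # bar height over hinge (tcp 16.5 mm below bar at grasp)
by=(s["tool_pos"][:2]-H)@TY
print("kinematic pan angle",np.arctan2(bz,-by)+.003/.22, "by sin",np.arcsin(bz/.22)+.003/.22)
im,d=optics.get_image("scene");C=cloud("scene",d);T=np.c_[(C.reshape(-1,3)[:,:2]-H)@TX,(C.reshape(-1,3)[:,:2]-H)@TY,C.reshape(-1,3)[:,2]-.08]
g=im.reshape(-1,3).astype(int).max(1)
# near rim of pan: highest points of near wall per y bin
m=(T[:,0]>-.051)&(T[:,0]<-.040)&(T[:,1]<-.03)&(T[:,1]>-.2)&(T[:,2]>-.01)
Q=T[m];b=np.digitize(Q[:,1],np.arange(-.2,-.03,.008));E=np.array([Q[b==i][Q[b==i][:,2].argmax()] for i in np.unique(b)])
if len(E)>4:
    r=theilslopes(-E[:,2],E[:,1]);print("rim slope angle",np.arctan(r[0]),"pts",len(E),"from hinge",np.median(np.arctan2(E[:,2],-E[:,1])))
E
python3 ang.py; python3 arc.py .4 .45 .5 .55 .6 .65
python3 - <<'E'
# index angle from the first picture
from h import *
from scipy.stats import theilslopes
d=np.load("scene0.npy");C=cloud("scene",d).reshape(-1,3);T=np.c_[(C[:,:2]-H)@TX,(C[:,:2]-H)@TY,C[:,2]-.08]
im=cv2.imread("pics/scene0.png").reshape(-1,3).astype(int)
m=(T[:,0]>.052)&(T[:,0]<.062)&(T[:,1]<-.02)&(T[:,1]>-.15)&(T[:,2]>.01)&(im.max(1)<125)
Q=T[m];print(len(Q),np.c_[Q,im[m].max(1)][np.argsort(Q[:,1])].round(3)[::2].tolist())
r=theilslopes(-Q[:,2],Q[:,1]);print("index slope",np.arctan(r[0]),np.arctan(r[2:]),"from hinge",np.median(np.arctan2(Q[:,2],-Q[:,1])))
E
```

```text
t 27.0167 tcp [ 0.4874 -0.013   0.148 ] F [ 3.9 -3.  -0.8] gap 0.00943809105794319 12.004588097333908
kinematic pan angle 0.4125671811074438 by sin 0.4080925279983814
rim slope angle 0.4286992434835807 pts 22 from hinge 0.42271251042109137
t 27.07 tcp [ 0.4874 -0.0123  0.1497] yang -82.9 zax [ 0.002 -0.001 -1.   ] gap 0.0091 F [-1.19 -3.61  1.73] 11.996158808469772
[ 0.   -0.47 -1.01] 0.1
[ 0.   -0.98 -1.99] 0.1
[ 0.01 -1.54 -2.95] 0.1
[ 0.01 -2.15 -3.89] 0.1
[ 0.01 -2.81 -4.79] 0.1
31 [[0.058, -0.109, 0.076, 40.0], [0.058, -0.097, 0.067, 77.0], [0.059, -0.09, 0.061, 75.0], [0.06, -0.084, 0.058, 94.0], [0.059, -0.079, 0.057, 87.0], [0.058, -0.075, 0.051, 82.0], [0.061, -0.071, 0.046, 72.0], [0.056, -0.066, 0.041, 58.0], [0.059, -0.062, 0.046, 85.0], [0.058, -0.058, 0.041, 57.0], [0.059, -0.05, 0.03, 55.0], [0.058, -0.046, 0.029, 69.0], [0.058, -0.041, 0.031, 75.0], [0.06, -0.032, 0.019, 69.0], [0.059, -0.027, 0.017, 69.0], [0.058, -0.022, 0.016, 62.0]]
index slope 0.6198729146537262 [0.58138704 0.63481172] from hinge 0.5992156885675961
```

Request:
step_arm:
  plan:
    - [-1,0,-0.3,-0.6,0]
    - [-1,0,-0.6,-1.3,0]
    - [-1,0,-0.9,-1.9,0]
    - [-1,0,-1.2,-2.4,0]
    - [-1,0,-1.5,-2.9,0]
    - [-1,0,-1.8,-3.3,0]
    - [-1,0,-2.0,-3.6,0]
    - [-1,0,-2.0,-3.6,0]
    - [-1,0,-2.0,-3.6,0]
    - [-1,0,-2.0,-3.6,0]

```text
clock: 27.9
tool_pos: [0.4852, 0.005, 0.1837]
orientation: [0.002, 0.998, 0.062, 0.001]
force: [1.2, -9.7, 3.7]
finger_gap: 0.0093
gripper_force: 12.0
```

```bash
python3 ang.py
cat > cmp.py <<'E'
from h import *
from scipy.stats import theilslopes
A=[];N=[]
for k in range(8):
    im,d=optics.get_image("scene");C=cloud("scene",d).reshape(-1,3);T=np.c_[(C[:,:2]-H)@TX,(C[:,:2]-H)@TY,C[:,2]-.08];c=im.reshape(-1,3).astype(int)
    m=(T[:,0]>.050)&(T[:,0]<.064)&(T[:,1]<-.025)&(T[:,1]>-.15)&(T[:,2]>.01)&(T[:,2]<-T[:,1])&(c.max(1)<105);A.append(T[m])
    m=(T[:,0]>-.052)&(T[:,0]<-.036)&(T[:,1]<-.03)&(T[:,1]>-.17);N.append(T[m])
Q=np.vstack(A);r=theilslopes(-Q[:,2],Q[:,1]);print("index",len(Q),Q[:,1].min(),Q[:,1].max(),"slope",np.arctan(r[0]),"from hinge",np.median(np.arctan2(Q[:,2],-Q[:,1])))
Q=np.vstack(N);b=np.digitize(Q[:,1],np.arange(-.17,-.03,.006));E=np.array([[np.median(Q[b==i][:,1]),np.percentile(Q[b==i][:,2],97)] for i in np.unique(b)])
r=theilslopes(-E[:,1],E[:,0]);print("rim",len(E),"slope",np.arctan(r[0]),"from hinge",np.median(np.arctan2(E[:,1],-E[:,0])))
E
python3 cmp.py
```

```text
t 27.9 tcp [0.4852 0.005  0.1837] F [ 1.2 -9.7  3.7] gap 0.009335077294425984 11.999077051877975
kinematic pan angle 0.5962790748914968 by sin 0.5917160539647223
rim slope angle 0.6685813342266135 pts 22 from hinge 0.6021371620185908
index 37 -0.10165930567359047 -0.05619289881352808 slope 0.32575181395636577 from hinge 0.7074418838652972
rim 24 slope 1.1762195185909474 from hinge 1.0386315749547164
```

Run:
```python
from h import *
np.set_printoptions(precision=4,suppress=True,linewidth=150)
im=cv2.imread("pics/top0.png").astype(int)
C=cloud("top",np.load("top0.npy"))
T=np.dstack([(C[...,:2]-H)@TX,(C[...,:2]-H)@TY,C[...,2]-.08])
m=(T[...,0]>.04)&(T[...,0]<.075)&(T[...,1]<-.02)&(T[...,1]>-.15)&(T[...,2]>.008)
o=np.c_[T[m],im[m].max(1)];print(o[np.argsort(o[:,1])][:60])
# scene: dark index pixels, ray intersected with plane x=.055
s=cv2.imread("pics/scene0.png").astype(int)
S=cloud("scene",np.load("scene0.npy"));U=np.dstack([(S[...,:2]-H)@TX,(S[...,:2]-H)@TY,S[...,2]-.08])
for u in range(262,290):
    col=[(v,s[v,u].max(),tuple((U[v,u]*1000).round(0).astype(int))) for v in range(184,203) if s[v,u].max()<110 and abs(U[v,u,0]-.058)<.012]
    print(u,[(int(a),int(b),tuple(map(int,c))) for a,b,c in col])
```

```text
[[  0.0581  -0.1071   0.0751  97.    ]
 [  0.059   -0.104    0.0723  70.    ]
 [  0.0594  -0.1009   0.0726  62.    ]
 [  0.057   -0.0974   0.0706  95.    ]
 [  0.0636  -0.0963   0.0187 126.    ]
 [  0.0607  -0.0958   0.0164 115.    ]
 [  0.072   -0.0957   0.0611  58.    ]
 [  0.0683  -0.0954   0.0639  56.    ]
 [  0.0665  -0.0949   0.0568  57.    ]
 [  0.0574  -0.0943   0.0707  91.    ]
 [  0.0621  -0.0932   0.0292 103.    ]
 [  0.0719  -0.0926   0.0637  59.    ]
 [  0.0609  -0.0926   0.018   88.    ]
 [  0.068   -0.0923   0.0677  60.    ]
 [  0.0661  -0.0918   0.0611  84.    ]
 [  0.0633  -0.0913   0.059  109.    ]
 [  0.0593  -0.091    0.0631 103.    ]
 [  0.0564  -0.0906   0.0616  76.    ]
 [  0.0722  -0.0895   0.0647  60.    ]
 [  0.0609  -0.0894   0.0202  98.    ]
 [  0.0685  -0.0892   0.0669  63.    ]
 [  0.0657  -0.0887   0.0649 116.    ]
 [  0.062   -0.0884   0.0677 177.    ]
 [  0.0605  -0.0878   0.0588 141.    ]
 [  0.0574  -0.0874   0.0583  83.    ]
 [  0.0733  -0.0863   0.0612  55.    ]
 [  0.0606  -0.0862   0.0238 131.    ]
 [  0.0684  -0.0861   0.0696  58.    ]
 [  0.06
[... 2024 characters left out ...]
1))]
278 [(192, 70, (59, -68, 45))]
279 [(191, 82, (58, -75, 51)), (192, 72, (61, -71, 46))]
280 [(190, 87, (59, -79, 57)), (191, 64, (57, -83, 55)), (192, 80, (59, -79, 49))]
281 [(190, 94, (60, -84, 58)), (191, 79, (59, -84, 55))]
282 [(189, 98, (58, -92, 66)), (190, 75, (59, -90, 61)), (191, 100, (63, -86, 54))]
283 [(187, 90, (66, -87, 69)), (188, 53, (65, -88, 65)), (189, 77, (58, -97, 67)), (190, 88, (62, -91, 60))]
284 [(188, 54, (59, -101, 72)), (189, 81, (65, -93, 64)), (190, 62, (67, -91, 59)), (191, 41, (67, -91, 55))]
285 [(188, 40, (58, -109, 76)), (189, 32, (68, -95, 64)), (190, 27, (67, -96, 60)), (191, 65, (69, -94, 55)), (202, 104, (66, -97, 16))]
286 []
287 []
288 []
289 []
```

Request:
step_arm:
  plan:
    - [-1,0,0.1,0,0]
    - [-1,0,0.2,-0.1,0]
    - [-1,0,0.2,-0.1,0]
    - [-1,0,0.2,-0.1,0]
    - [-1,0,0.2,-0.1,0]
    - [-1,0,0.2,-0.1,0]
    - [-1,0,0.2,-0.1,0]
    - [-1,0,0.2,-0.1,0]
  grip_force: 15

```text
clock: 29.02
tool_pos: [0.4851, 0.0049, 0.1837]
orientation: [0.001, 0.998, 0.062, 0.0]
force: [3.6, -4.4, 0.7]
finger_gap: 0.0099
gripper_force: 15.0
```

```bash
python3 ang.py
python3 - <<'E'
from h import *
a=.6
for n in("scene","top"):
    im,d=optics.get_image(n);C=cloud(n,d).reshape(-1,3);T=np.c_[(C[:,:2]-H)@TX,(C[:,:2]-H)@TY,C[:,2]-.08]
    u=-T[:,1]*np.cos(a)+T[:,2]*np.sin(a);w=T[:,1]*np.sin(a)+T[:,2]*np.cos(a)   # along pan from hinge, normal to rim plane
    # floor plane, near rim plane and bar check
    m=(abs(T[:,0])<.04)&(u>.1)&(u<.17)&(w>-.045)&(w<-.015)
    if m.sum()>10:
        p=np.polyfit(u[m],w[m],1);print(n,"floor",m.sum(),"w med",np.median(w[m]),"extra angle",p[0])
    m=(abs(T[:,0])<.041)&(u>.022)&(u<.09)&(w>-.026)&(w<0);print(n,"pts above floor near hinge end",m.sum())
    m=(abs(C[:,0]-.403)<.03)&(abs(C[:,1]+.089)<.03)&(C[:,2]>.02)&(C[:,2]<.09);q=C[m]
    if len(q):print(n,"beaker",m.sum(),q.min(0).round(3),q.max(0).round(3))
    m=(np.hypot(C[:,0]-.403,C[:,1]+.089)<.12)&(abs(C[:,2]-.0075)<.009)&(im.reshape(-1,3).min(1)>185);print("white low pts",m.sum())
E
```

```text
t 29.0167 tcp [0.4851 0.0049 0.1837] F [ 3.6 -4.4  0.7] gap 0.009861619857577143 14.998670518398285
kinematic pan angle 0.5959514459657803 by sin 0.5915767043705771
rim slope angle 0.6178630754614853 pts 21 from hinge 0.5989660730533839
scene pts above floor near hinge end 2
scene beaker 440 [ 0.373 -0.118  0.02 ] [ 0.431 -0.06   0.076]
white low pts 152
top floor 57 w med -0.03345166940386897 extra angle 0.03862739285319792
top pts above floor near hinge end 142
top beaker 57 [ 0.376 -0.117  0.022] [ 0.428 -0.094  0.081]
white low pts 0
```

```bash
python3 -c "
from station import job
print(job.job_done())"
```

```text
the job is handed in; nothing more can be done
None
```

The job is handed in after 29 s on the robot clock: all eight spheres were counted in the flat pan, the empty beaker stands upright on the worktop, and the gripper holds the pan at about 0.60 rad against an index reading of about 0.61 rad; both angles are my own measurements and I got no verdict back.

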